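# Demould the specimen carousel and leave it parked

### The job

Empty the mould carousel: turn it by its pins so that each mould holding a casting clicks into its stop at the open front, lift the casting straight out by its fin, and stand it upright in the steel tray. When all castings are in the tray, turn the blue mould to the front stop and put the dust lid on it. Leave the rest of the bench as it is.

Things in the scene. Friction and masses are not known exactly. Their poses are not given: they have to be found in the camera images.
- carousel: fixed mould carousel; origin on the table on its vertical turning axis; its open front is its -x side, towards the robot (within 0.15 rad). An aluminium disc, 324 mm across, top 46 mm above the table, carries four mould cups a quarter turn apart, 95 mm from the axis, and four upright finger pins midway between them, 150 mm from the axis. Two pins are always near the front
- hood_edge (a point): middle of the top front edge of the clear plastic hood, fixed to the carousel: 48 mm in front of the axis, 126 mm above the table. The hood (roof underside 115 mm up, 346 mm wide) covers all of the disc beyond this edge, so only the cup at the front, and pins within about 60 degrees either side of the front, can be reached; the disc with cups and pins turns freely under it
- turntable: the carousel's turning disc; origin on its axis, 34 mm above the table; its own -x axis points at the blue mould. Turns without end both ways. Stops at every quarter turn bring a mould exactly to the front: a spring roller drops in and centres the disc over the last 0.08 rad either side; 3 to 6 N at a pin pushes in or out of a stop. Between stops it stays where left (light friction). Starts at any angle
- pin_0 (a point): top of the black upright finger pin on the disc, 45 degrees anticlockwise (from above) of the blue mould, 150 mm from the turning axis. Pin 16 mm thick, round, free from the disc (46 mm above the table) to its top at 109 mm
- pin_1 (a point): top of the black upright finger pin on the disc, 45 degrees anticlockwise (from above) of the first white mould, 150 mm from the turning axis. Pin 16 mm thick, round, free from the disc (46 mm above the table) to its top at 109 mm
- pin_2 (a point): top of the black upright finger pin on the disc, 45 degrees anticlockwise (from above) of the second white mould, 150 mm from the turning axis. Pin 16 mm thick, round, free from the disc (46 mm above the table) to its top at 109 mm
- pin_3 (a point): top of the black upright finger pin on the disc, 45 degrees anticlockwise (from above) of the third white mould, 150 mm from the turning axis. Pin 16 mm thick, round, free from the disc (46 mm above the table) to its top at 109 mm
- front_stop (a point): fixed point of the carousel, 95 mm in front of the axis and 50 mm above the table, beside the red index block: a mould is in its stop at the front when its centre is over this point
- mould_blue (a point): centre of the cavity floor of the blue (home) mould cup on the turntable, 95 mm from the turning axis. Cup: 84 mm outside, cavity 72 mm across and 22 mm deep, rim 72 mm above the table, floor (this point) 50 mm above the table
- mould_w1 (a point): centre of the cavity floor of the first white mould cup on the turntable, 95 mm from the turning axis, a quarter turn anticlockwise (from above) from the blue one. Cup: 84 mm outside, cavity 72 mm across and 22 mm deep, rim 72 mm above the table, floor (this point) 50 mm above the table
- mould_w2 (a point): centre of the cavity floor of the second white mould cup on the turntable, 95 mm from the turning axis, opposite the blue one. Cup: 84 mm outside, cavity 72 mm across and 22 mm deep, rim 72 mm above the table, floor (this point) 50 mm above the table
- mould_w3 (a point): centre of the cavity floor of the third white mould cup on the turntable, 95 mm from the turning axis, a quarter turn clockwise from the blue one. Cup: 84 mm outside, cavity 72 mm across and 22 mm deep, rim 72 mm above the table, floor (this point) 50 mm above the table
- casting_a: resin specimen casting, 90 g: straw-coloured round puck, 22 mm high (58 mm across below, 64 mm at its top), with a green upright fin on it, 40 mm long (body x), 10 mm thick (body y), 22 to 56 mm above the underside. Origin: centre of the puck's underside. Starts upright in one of the moulds, with 4 mm play, fin at any yaw. Two or three of the four exist in a run (absent: None)
- casting_b: resin specimen casting, 90 g: straw-coloured round puck, 22 mm high (58 mm across below, 64 mm at its top), with a green upright fin on it, 40 mm long (body x), 10 mm thick (body y), 22 to 56 mm above the underside. Origin: centre of the puck's underside. Starts upright in one of the moulds, with 4 mm play, fin at any yaw. Two or three of the four exist in a run (absent: None)
- casting_c: resin specimen casting, 90 g: straw-coloured round puck, 22 mm high (58 mm across below, 64 mm at its top), with a green upright fin on it, 40 mm long (body x), 10 mm thick (body y), 22 to 56 mm above the underside. Origin: centre of the puck's underside. Starts upright in one of the moulds, with 4 mm play, fin at any yaw. Two or three of the four exist in a run (absent: None)
- casting_d: resin specimen casting, 90 g: straw-coloured round puck, 22 mm high (58 mm across below, 64 mm at its top), with a green upright fin on it, 40 mm long (body x), 10 mm thick (body y), 22 to 56 mm above the underside. Origin: centre of the puck's underside. Starts upright in one of the moulds, with 4 mm play, fin at any yaw. Two or three of the four exist in a run (absent: None)
- tray: loose shallow steel tray, 900 g, 240 mm (body x) by 140 mm (body y), 18 mm high, walls and floor 5 mm thick, lying left or right of the carousel. Origin: centre of its underside. Room for three castings in a row along x, about 70 mm apart
- dust_lid: loose grey dust lid, 100 g, on the other side from the tray: a disc 88 mm across from 8 to 13 mm up, on a centring boss 50 mm across (0 to 8 mm up) that goes down inside a mould's cavity, with a blue round knob 22 mm thick from 13 to 47 mm up. Origin: centre of the boss's underside. On a mould the disc rests on the cup's rim, with the origin 64 mm above the table
- petri_a: bystander: closed petri dish, 90 mm across, 15 mm high; origin under its centre
- petri_b: bystander: closed petri dish, 90 mm across, 15 mm high; origin under its centre
- reagent: bystander: amber jar, 68 mm across, 140 mm high; origin under its centre
- beaker: bystander: glass beaker, 72 mm across, 90 mm high; origin under its centre
- marker: bystander: black marker pen lying on the table, 120 mm long, 14 mm thick; origin under its centre

How it is judged:
By the outcome, as a careful person would: the job done as asked, in the order asked, and still so for the second after the job is handed in, with the robot touching nothing.
Of casting_a, casting_b, casting_c, casting_d only 2 to 3 are there at a start; the rules pass over those that are not, and their reading is None.
At some moment in a run one of dust_lid, tray may be knocked a few centimetres aside while the robot is not near it.
It also fails if it takes over 210 s, if anything falls off the work surface, if the arm or the gripper's body presses on something with over 40 N, if the wrist force passes 120 N, or if a joint passes its speed limit or range.

### The arm

A 7-joint arm with a two-finger parallel gripper is mounted at the origin on the work surface. World frame = base frame: x ahead of the robot, y to its left, z up, the work surface at z = 0. Lengths are in mm, angles in rad, forces in N, time in s.
With the tool pointing down it reaches from about 400 to 850 mm from the base axis. Payload 4.4 kg.
Tool frame: the origin (TCP) lies midway between the tips of the shut fingers; the grasp point (between the pads) lies ctrl.hold_point_z behind it (ctrl.hold_point_z is the distance from the TCP to the grasp point, in mm); x points along the fingers, y is the direction in which the jaws open and shut, and the axes are right-handed (so a half turn about x gives the same grasp; the last joint's range is limited). The gripper opens to 94 mm and grips with 3 to 60 N. Pads are 16 mm wide; open, the fingers measure 119 mm over their backs; the gripper's body (75 mm by 177 mm) begins 78 mm behind the grasp point.
Start: joints at [-1.242, 0.628, 0.038, 1.517, -0.027, 0.996, -0.02], TCP at [249.983, 600.022, 205.478] pointing down, gripper open.
Joint ranges: [-3.06, 3.06], [-0.37, 2.12], [-1.25, 1.32], [0.18, 2.47], [-1.1, 4.24], [0.23, 1.98], [-2.94, 2.94]. Speed limits (rad/s): [2.57, 2.57, 3.14, 3.14, 3.14, 3.14, 3.14].

### API

Orientations are given as a rotation vector (axis times angle).
In Python, from plant import ctrl gives the robot as it stands.
- The arm moves only by the tool drive_tool, never from a script. Its arguments are lists of equal length, an entry for each row: "translation": the shift along the tool's x, y, z in cm, a list of three; "rotation": the turn, a rotation vector about the tool's x, y, z in rad, a list of three; "grip": the finger opening in cm, from 0 to 9.4. In form: {"translation": [[x, y, z], ...], "rotation": [[rx, ry, rz], ...], "grip": [grip, ...]}. A call has exactly 10 rows; each row is the pose to reach, as a shift and turn from the pose commanded when the call began, along the tool's axes at that moment; what a row does not reach only later rows make up. A row lasts 1/12 s, in which the tool goes at most 41.7 mm and 7.16 degrees, less where a joint would pass 70% of its speed; a pose out of reach is approached as far as the arm can. A call with a gripper value outside its range is refused whole. The fingers move at their own pace and stop on an object; "force" is the grip in N (left out, the last holds). Time passes only in rows, so rows that repeat a pose let the fingers close, or fill a call up. It gives the time, the measured TCP pose, the force and the opening at its end, in the units of the state.
- ctrl.read_state(): the state, without advancing time (a new reading comes with each control period).
- ctrl.camera(name): name is "scene" or "top"; returns a dict with "img" (420x560x3 uint8, red, green, blue), "mtx" (3x3 intrinsics, pixels), "k1" (the pictures are not rectified: a ray, as slopes to the right and down, at radius r is drawn at 1 + k1 r^2 times it, then the intrinsics apply), "view" (4x4, takes a point from world to camera coordinates). Camera axes: x right, y down, z forward; pixel columns grow to the right and rows downward; lengths in mm; the calibration is good to about 2 mm. A picture is of the moment at which its call begins. There is no depth.
- ctrl.hand_in(): hands the job in, once; it reports no verdict.
Trained networks look in the newest picture that a camera, given by its name, has taken for a name from the list of things; names that differ only in an ending like _2 or _b are one class to them, and where a whole thing is asked for, a point or a joint stands for the part that bears it (a point fixed in the world has none). Each returns a list of dicts, best first, with "p" (0 to 1); they miss things now and then, are a little off and sometimes report something else, mostly with a low value. They report only what shows in the picture. A call takes as long as a camera call.
- ctrl.spot_in(camera, thing): "at" ([x, y, z] in mm, in world coordinates, good to about 4 mm: the middle of the surface that is visible of it).
The state is a dict: "time_s": time; "qpos": joint angles; "qvel": joint speeds; "joint_torque": joint torques, N m; "tool_pos": TCP position; "orientation": TCP orientation; "wrist_force": force on the tool from outside, world axes, zero at the start; "moment": the same for the moment, N m; "finger_gap": finger opening in mm.
Only numpy, scipy, OpenCV 4.12 (cv2) and the standard library are available. Lean on these libraries where they do the work, as an engineer would, in place of code of your own. Each camera call takes 0.05 s, during which the arm holds its last target. There are 200 camera calls.

## Working session

There is one attempt and no reset: what is moved stays moved. The work goes in short steps, Python scripts to look and compute and a tool call to move; the robot and the scene stay as the last step left them, time stands still between calls to the robot, and variables do not carry over. Pictures are saved under pics/ and viewed, about 12 in all and at most 16, crops included, and the job is handed in when it is done.

Besides the shell and the picture viewer there is one more tool, called after ">>>" as name(argument=value, ...) on one line, values as JSON. drive_tool: Moves the arm, as the interface text tells. Its arguments: {"type":"object","properties":{"translation":{"type":"array","items":{"type":"array","items":{"type":"number"}}},"rotation":{"type":"array","items":{"type":"array","items":{"type":"number"}}},"grip":{"type":"array","items":{"type":"number"}},"force":{"type":"number"}},"required":["translation","rotation","grip"]}

```bash
ls; mkdir -p pics; cat > h.py <<'E'
import numpy as np, cv2
from scipy.spatial.transform import Rotation as R
from plant import ctrl
def cam(name, save=None):
    c=ctrl.camera(name)
    if save: cv2.imwrite(f'pics/{save}.png', c['img'][:,:,::-1])
    return c
def px2w(c,u,v,z):
    K=c['mtx'];d=np.array([(u-K[0,2])/K[0,0],(v-K[1,2])/K[1,1]]);s=d.copy()
    for _ in range(20): s=d/(1+c['k1']*(s@s))
    V=c['view'];Rm=V[:3,:3];o=-Rm.T@V[:3,3];r=Rm.T@np.array([s[0],s[1],1])
    return o+r*(z-o[2])/r[2]
def w2px(c,p):
    q=c['view']@np.append(p,1);s=q[:2]/q[2];s=s*(1+c['k1']*(s@s));K=c['mtx']
    return K[0,0]*s[0]+K[0,2],K[1,1]*s[1]+K[1,2]
def spots(cams,things):
    for n in cams:
        for t in things:
            print(n,t,[(np.round(d['at']).astype(int).tolist(),round(d['p'],2)) for d in ctrl.spot_in(n,t)][:6])
E
python3 - <<'E'
from h import *
s=ctrl.read_state();print({k:np.round(v,3).tolist() for k,v in s.items()}, ctrl.hold_point_z)
print(R.from_rotvec(s['orientation']).as_matrix().round(3))
for n in('scene','top'):
    c=cam(n,n+'0'); print(n,c['view'].round(2).tolist())
spots(['top','scene'],['carousel','pin_0','mould_blue','mould_w1','casting_a','tray','dust_lid','petri_a','reagent','beaker','marker'])
print(ctrl.read_state()['time_s'])
E
```

```text
pics
{'time_s': 0.0, 'qpos': [-1.242, 0.629, 0.038, 1.518, -0.027, 0.996, -0.02], 'qvel': [-0.0, -0.0, -0.0, -0.001, -0.0, 0.001, 0.0], 'joint_torque': [-0.0, -54.973, 1.144, -18.664, -0.052, 0.023, 0.0], 'tool_pos': [249.735, 599.424, 204.58], 'orientation': [0.308, 1.549, -0.311], 'wrist_force': [0.809, -0.354, -0.114], 'moment': [-0.009, 0.033, 0.018], 'finger_gap': 93.988} 18.8
[[-0.001  0.385  0.923]
 [-0.002  0.923 -0.385]
 [-1.    -0.002  0.   ]]
scene [[0.55, 0.84, 0.01, -215.83], [0.69, -0.45, -0.57, -373.8], [-0.48, 0.32, -0.82, 1547.26], [0.0, 0.0, 0.0, 1.0]]
top [[-0.16, -0.99, -0.0, -22.74], [-0.97, 0.16, -0.2, 555.7], [0.2, -0.03, -0.98, 1045.95], [0.0, 0.0, 0.0, 1.0]]
top carousel [([640, -14, 125], 0.63), ([474, 337, 18], 0.59)]
top pin_0 [([490, -17, 48], 0.68), ([622, -540, 57], 0.63)]
top mould_blue [([494, -18, 46], 0.59)]
top mould_w1 [([489, -21, 46], 0.58)]
top casting_a [([522, 59, 73], 0.8), ([503, -68, 72], 0.61), ([473, -321, 7], 0.52)]
top tray [([470, -322, 4], 0.82), ([734, 342, 16], 0.24)]
top dust_lid [([472, 334, 14], 0.83)]
top petri_a [([335, -150, 13], 0.98), ([732, 340, 14], 0.91)]
top reagent [([712, -329, 119], 0.83)]
top beaker [([625, -541, 59], 0.73)]
top marker [([335, 150, 15], 0.58)]
scene carousel [([670, -41, 120], 0.98)]
scene pin_0 [([461, -9, 47], 0.62)]
scene mould_blue [([464, -8, 44], 0.8), ([600, -531, 56], 0.44)]
scene mould_w1 [([468, -5, 47], 0.88)]
scene casting_a [([510, -70, 86], 0.62)]
scene tray [([482, -322, 8], 0.69), ([342, 149, 11], 0.25)]
scene dust_lid [([479, 329, 11], 0.83), ([342, 146, 12], 0.57), ([467, -10, 48], 0.2)]
scene petri_a [([740, 338, 14], 0.71), ([346, -151, 14], 0.61)]
scene reagent [([745, -344, 125], 0.97), ([672, -41, 120], 0.25)]
scene beaker [([600, -533, 56], 0.87)]
scene marker [([343, 150, 13], 0.41)]
1.2
```

View pics/top0.png

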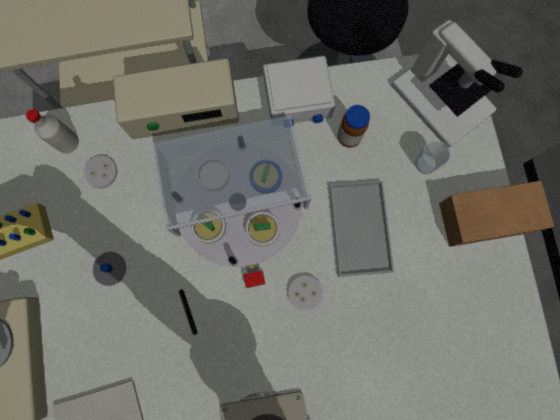

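View pics/scene0.png

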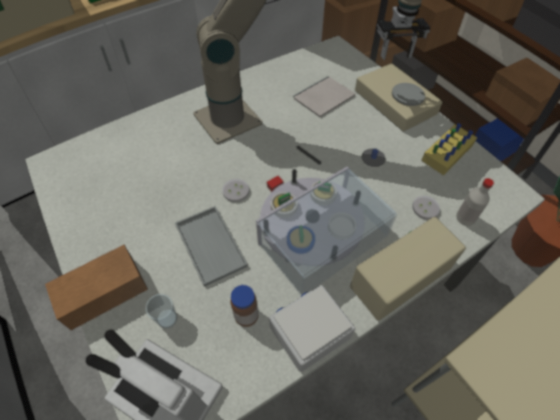

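The top view shows three castings. The blue mould is at (266,176) under the hood, and the two white moulds in front are at (208,226) and (262,228). The empty white mould is at (214,175) and the front pin at (232,260). The tray is at (360,228), the lid at (108,268) and the red index block at (254,279). I'll zoom in for the carousel geometry.

```bash
python3 - <<'E'
from h import *
im=cv2.imread('pics/top0.png')
cv2.imwrite('pics/t0z.png',cv2.resize(im[125:295,150:310],None,fx=4.7,fy=3.5,interpolation=cv2.INTER_CUBIC))
c=cam('top')
# tray corners from image, rim at z=18
for u,v in[(330,182),(382,180),(391,271),(340,275)]: print(px2w(c,u,v,18).round(0))
for n,u,v,z in[('pinfront',232,260,109),('blue',266,176,72),('w1',214,175,72),('w2',208,226,72),('w3',262,228,72)]: print(n,px2w(c,u,v,z).round(0))
E
```

```text
[ 607. -264.   18.]
[ 591. -401.   18.]
[ 353. -374.   18.]
[ 364. -244.   18.]
pinfront [435.  11. 109.]
blue [634. -99.  72.]
w1 [658.  29.  72.]
w2 [531.  61.  72.]
w3 [505. -69.  72.]
```

View pics/t0z.png

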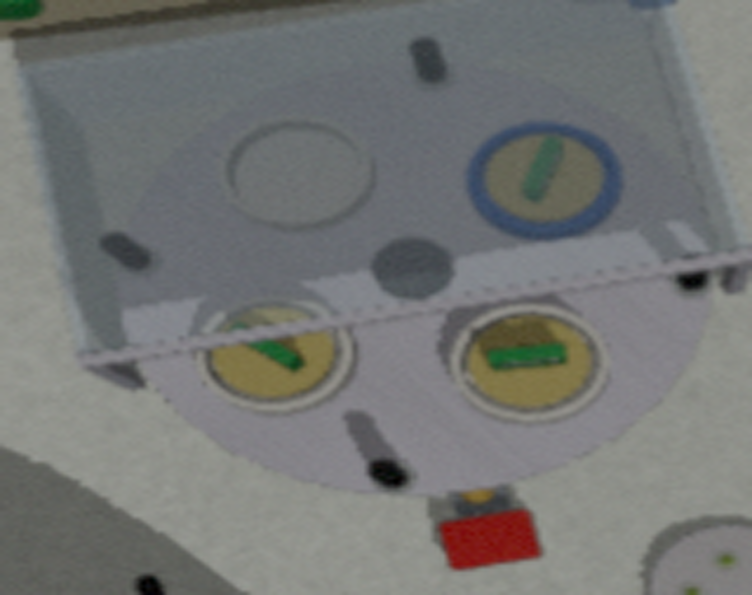

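The zoomed crop shows the rims at (545,180) for blue, then (300,175), (278,357) and (528,362) for the whites. Pin tops are at (388,475) and (692,278), and the hood edge runs from (85,358) to (752,258). I'll fit the axis, disc angle and front direction from these.

```bash
cat > fit.py <<'E'
from h import *
from scipy.optimize import least_squares
c=cam('top')
P={'b':(545,180),'w1':(300,175),'w2':(278,357),'w3':(528,362),'p2':(388,474),'p3':(692,275)}
P={k:(150+x/4.7,125+y/3.5) for k,(x,y) in P.items()}
# angles relative to blue direction
off={'b':(0,95,72),'w1':(np.pi/2,95,72),'w2':(np.pi,95,72),'w3':(-np.pi/2,95,72),'p2':(np.pi*1.25,150,109),'p3':(-np.pi/4,150,109)}
def res(q):
    r=[]
    for k,(a,rad,z) in off.items():
        w=[q[0]+rad*np.cos(q[2]+a),q[1]+rad*np.sin(q[2]+a),z]
        r+=list(np.subtract(w2px(c,w),P[k]))
    return r
s=least_squares(res,[585,-15,-.9]);print(s.x,np.round(s.fun,1))
a=px2w(c,150+85/4.7,125+358/3.5,126);b=px2w(c,150+752/4.7,125+258/3.5,126)
d=(b-a);print('hood edge',a.round(),b.round(),'normal ang',np.arctan2(-d[0],-d[1]) ) 
n=np.array([d[1],-d[0]])/np.hypot(d[0],d[1]); print('n',n, 'ang from -x', np.arctan2(n[1],n[0])-np.pi, 'dist', (a[:2]-s.x[:2])@n)
r=px2w(c,150+490/4.7,125+540/3.5,50);print('red',r.round(),np.arctan2(*(r[:2]-s.x[:2])[::-1]))
E
python3 fit.py
```

```text
[580.04709917 -19.74850939  -1.00058983] [ 0.4  0.6 -0.8 -0.7 -0.8 -0.1  0.7  1.5 -1.   0.5  1.6 -2. ]
hood edge [533. 147. 126.] [ 547. -192.  126.] normal ang -0.042656288642239214
n [-0.99909036 -0.04264335] ang from -x -6.240529018537347 dist 40.35569282119757
red [386. -31.  50.] -3.0834923193275565
```

Fit: axis at (580,-20), and the front direction is yawed by about 0.05 rad. The disc is about 60° short of putting w2 at the front.

Plan:
1. Cage pin_2 between the fingers and turn it anticlockwise 60°, bringing w2 to the front.
2. Turn clockwise 90° for w3.
3. Turn clockwise 90° for blue, which then stays at the front for the lid.

```bash
cat >> h.py <<'E'
AX=np.array([580.,-20.]);G=0.05   # axis, front yaw
def plan(wps, show=True):
    """wps: list of (x,y,z,theta_deg) ; prints rows (cm / rad) from the measured pose, straight-line sampled"""
    s=ctrl.read_state();p=np.array(s['tool_pos']);M=R.from_rotvec(s['orientation']).as_matrix()
    for w in wps:
        t=np.radians(w[3]);T=np.array([[0,np.cos(t),np.sin(t)],[0,np.sin(t),-np.cos(t)],[-1,0,0]])
        d=M.T@(np.array(w[:3])-p)/10;r=R.from_matrix(M.T@T).as_rotvec()
        print(d.round(2).tolist(),r.round(3).tolist())
def st():
    s=ctrl.read_state();M=R.from_rotvec(s['orientation']).as_matrix()
    print('t',round(s['time_s'],2),'tcp',np.round(s['tool_pos'],1),'th',round(np.degrees(np.arctan2(M[1,1],M[0,1])),1),'F',np.round(s['wrist_force'],1),'gap',round(s['finger_gap'],1),'q7',round(s['qpos'][6],2))
def arc(phi,z,r=150): # pin pose at polar angle phi(rad)
    return (AX[0]+r*np.cos(phi),AX[1]+r*np.sin(phi),z,np.degrees(phi)-90)
E
python3 - <<'E'
from h import *
st();print(arc(2.926,200));plan([arc(2.926,200),arc(2.926,66)])
E
```

```text
t 1.3 tcp [250.  600.  205.5] th 67.4 F [-0.6 -0.7 -0. ] gap 94.1 q7 -0.02
(np.float64(433.47253277211087), np.float64(12.088959904924991), 200, np.float64(77.64745085527889))
[0.55, -47.22, 39.55] [-0.179, -0.0, -0.0]
[13.95, -47.22, 39.55] [-0.179, -0.0, -0.0]
```

>>> drive_tool(translation=[[0, -1.2, 1], [0, -3.6, 3], [0, -6.6, 5.5], [0, -9.6, 8], [0, -12.6, 10.5], [0, -15.6, 13], [0, -18.6, 15.5], [0, -21.6, 18], [0, -24.0, 20], [0, -24.0, 20]], rotation=[[0, 0, 0], [-0.02, 0, 0], [-0.04, 0, 0], [-0.06, 0, 0], [-0.08, 0, 0], [-0.1, 0, 0], [-0.12, 0, 0], [-0.14, 0, 0], [-0.16, 0, 0], [-0.179, 0, 0]], grip=[9, 8, 7, 6, 5, 4, 4, 4, 4, 4])

```text
time_s: 2.13
tool_pos: [344.2, 294.5, 205.7]
orientation: [0.172, 1.563, -0.179]
wrist_force: [-1.0, -0.5, -0.3]
finger_gap: 40.0
```

```bash
python3 - <<'E'
from h import *
st();plan([arc(2.926,180)])
E
```

```text
t 2.13 tcp [344.2 294.5 205.7] th 77.2 F [-1.  -0.5 -0.3] gap 40.0 q7 0.58
[2.68, -25.55, 14.97] [-0.008, 0.001, 0.004]
```

>>> drive_tool(translation=[[0.1, -1.2, 0.7], [0.3, -3.6, 2.1], [0.7, -7.2, 4.2], [1.1, -10.8, 6.3], [1.5, -14.4, 8.4], [1.9, -18, 10.5], [2.3, -21.6, 12.6], [2.7, -24.5, 14.4], [2.7, -25.5, 15], [2.7, -25.5, 15]], rotation=[[0, 0, 0], [0, 0, 0], [0, 0, 0], [0, 0, 0], [0, 0, 0], [0, 0, 0], [0, 0, 0], [0, 0, 0], [-0.005, 0, 0], [-0.005, 0, 0]], grip=[4, 4, 4, 4, 4, 4, 4, 4, 4, 4])

```text
time_s: 2.97
tool_pos: [435.4, 17.1, 178.5]
orientation: [0.17, 1.563, -0.171]
wrist_force: [-0.4, -0.1, -0.1]
finger_gap: 40.2
```

```bash
python3 - <<'E'
from h import *
st();c=cam('top','t1');cam('scene','s1');st()
plan([arc(2.926,180),arc(2.926,66)])
im=cv2.imread('pics/t1.png');cv2.imwrite('pics/t1z.png',cv2.resize(im[125:295,150:310],None,fx=4.7,fy=3.5,interpolation=cv2.INTER_CUBIC))
im=cv2.imread('pics/s1.png');cv2.imwrite('pics/s1z.png',cv2.resize(im[130:290,220:420],None,fx=3.5,fy=3.5,interpolation=cv2.INTER_CUBIC))
p=arc(2.926,109)[:3];print(w2px(c,p))
E
```

```text
t 2.97 tcp [435.4  17.1 178.5] th 77.6 F [-0.4 -0.1 -0.1] gap 40.2 q7 1.28
t 3.07 tcp [434.3  21.1 178.5] th 77.9 F [-0.1  0.3  0.4] gap 39.9 q7 1.28
[-0.15, -0.9, 0.11] [0.004, -0.0, -0.001]
[11.25, -0.91, 0.11] [0.004, -0.0, -0.001]
(np.float64(231.61335052806294), np.float64(260.8807655386819))
```

View pics/s1z.png

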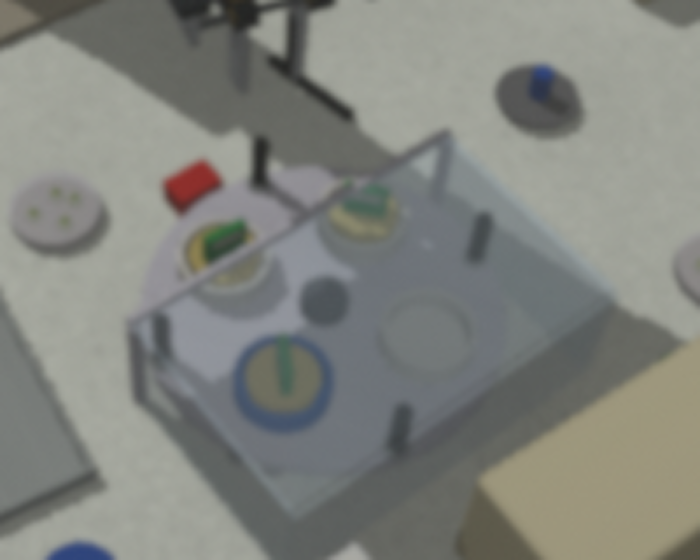

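The scene crop shows the pin_2 top at (262,142), blue rim (283,380), w1 (428,335), w3 (225,255) and pin_3 top (160,318). I'll cross-check these against the fit with both cameras.

```bash
cat > fit2.py <<'E'
from h import *
from scipy.optimize import least_squares
ct=cam('top');cs=cam('scene')
T={'b':(545,180),'w1':(300,175),'w2':(278,357),'w3':(528,362),'p2':(388,474),'p3':(692,275)}
S={'b':(283,380),'w1':(428,335),'w3':(226,253),'p2':(262,142),'p3':(160,320),'p0':(402,410)}
off={'b':(0,95,72),'w1':(np.pi/2,95,72),'w2':(np.pi,95,72),'w3':(-np.pi/2,95,72),'p2':(np.pi*1.25,150,107),'p3':(-np.pi/4,150,107),'p0':(np.pi/4,150,107)}
ob=[(ct,k,(150+x/4.7,125+y/3.5)) for k,(x,y) in T.items()]+[(cs,k,(220+x/3.5,130+y/3.5)) for k,(x,y) in S.items()]
def res(q):
    r=[]
    for c,k,p in ob:
        a,rad,z=off[k]
        r+=list(np.subtract(w2px(c,[q[0]+rad*np.cos(q[2]+a),q[1]+rad*np.sin(q[2]+a),z]),p))
    return r
s=least_squares(res,[585,-15,-.9],loss='soft_l1');print(s.x,np.round(s.fun,1))
print('pin2 scene',px2w(cs,220+262/3.5,130+142/3.5,109))
for n,p in(('L',(132,322)),('R',(447,135))): print('hood',n,px2w(cs,220+p[0]/3.5,130+p[1]/3.5,126).round())
print('red',px2w(cs,220+193/3.5,130+182/3.5,50))
st()
E
python3 fit2.py
```

```text
[583.74314061 -18.54990049  -0.98991205] [-0.6 -1.  -1.8 -1.7 -1.2 -1.1  0.3 -0.2 -1.  -0.9  0.8 -3.8 -1.  -1.8
 -0.9 -3.  -1.8 -0.2 -1.8 -1.  -1.  -0.7 -0.3 -0.8]
pin2 scene [444.7741679   13.43301123 109.        ]
hood L [ 558. -190.  126.]
hood R [539. 148. 126.]
red [408.94166583 -37.70087907  50.        ]
t 3.17 tcp [433.9  22.3 178.6] th 78.1 F [-0.6 -0.   0.5] gap 39.6 q7 1.28
```

```bash
sed -i 's/AX=np.array(.*/AX=np.array([584.,-19.]);G=0.052/' h.py; python3 - <<'E'
from h import *
print(arc(2.937,66)); plan([arc(2.937,178),arc(2.937,66)])
E
```

```text
(np.float64(437.1284261538944), np.float64(11.475248907399358), 66, np.float64(78.27770442992278))
[0.05, -0.99, 0.54] [-0.003, -0.0, -0.001]
[11.25, -1.0, 0.54] [-0.003, -0.0, -0.001]
```

>>> drive_tool(translation=[[0, -1.0, 0.5], [0, -1.0, 0.5], [2, -1.0, 0.5], [4.5, -1.0, 0.5], [7, -1.0, 0.5], [9.5, -1.0, 0.5], [11, -1.0, 0.5], [11.2, -1.0, 0.5], [11.2, -1.0, 0.5], [11.2, -1.0, 0.5]], rotation=[[0, 0, 0], [0, 0, 0], [0, 0, 0], [0, 0, 0], [0, 0, 0], [0, 0, 0], [0, 0, 0], [0, 0, 0], [0, 0, 0], [0, 0, 0]], grip=[4, 4, 4, 4, 4, 4, 4, 4, 4, 4])

```text
time_s: 4.0
tool_pos: [437.4, 10.4, 67.1]
orientation: [0.165, 1.564, -0.164]
wrist_force: [-0.6, -0.2, 0.2]
finger_gap: 40.0
```

>>> drive_tool(translation=[[0, 0, 0], [0, 0, 0], [0, 0, 0], [0, 0, 0], [0, 0, 0], [0, 0, 0], [0, 0, 0], [0, 0, 0], [0, 0, 0], [0, 0, 0]], rotation=[[0, 0, 0], [0, 0, 0], [0, 0, 0], [0, 0, 0], [0, 0, 0], [0, 0, 0], [0, 0, 0], [0, 0, 0], [0, 0, 0], [0, 0, 0]], grip=[3.5, 3, 2.6, 2.2, 2.0, 2.0, 2.0, 2.0, 2.0, 2.0], force=4)

```text
time_s: 4.83
tool_pos: [437.1, 9.5, 66.4]
orientation: [0.166, 1.564, -0.166]
wrist_force: [0.8, 0.5, 0.1]
finger_gap: 20.1
```

```bash
python3 - <<'E'
from h import *
st();c=cam('top','t2');c2=cam('scene','s2')
a=cv2.imread('pics/t2.png')[125:295,150:310];b=cv2.imread('pics/s2.png')[130:300,220:380]
cv2.imwrite('pics/m2.png',np.hstack([cv2.resize(x,None,fx=2.5,fy=2.5,interpolation=cv2.INTER_CUBIC) for x in(a,b)]))
E
```

```text
t 4.83 tcp [437.1   9.5  66.4] th 77.9 F [0.8 0.5 0.1] gap 20.1 q7 1.32
```

View pics/m2.png

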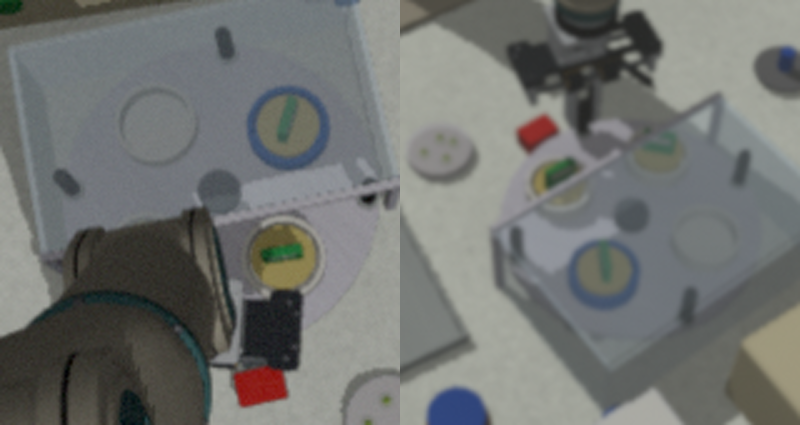

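The gripper is over pin_2 with the gap at 20 mm, and nothing is pressing (F about 0). Now the anticlockwise arc to φ=3.979.

```bash
python3 - <<'E'
from h import *
# start: actual polar angle
s=ctrl.read_state()['tool_pos'];ph=np.arctan2(s[1]-AX[1],s[0]-AX[0])%(2*np.pi);print(ph,np.hypot(s[1]-AX[1],s[0]-AX[0]))
f=np.array([.03,.09,.2,.32,.44,.56,.68,.80,.92,1.0])
plan([arc(p,66) for p in ph+(3.985-ph)*f])
E
```

```text
2.94987723873005 149.65547993123872
[0.04, -0.47, -0.02] [-0.05, 0.0, -0.0]
[0.04, -1.39, 0.06] [-0.112, 0.0, -0.0]
[0.04, -3.08, 0.34] [-0.226, 0.0, -0.0]
[0.04, -4.86, 0.87] [-0.35, 0.0, -0.0]
[0.04, -6.57, 1.62] [-0.475, 0.0, -0.0]
[0.04, -8.17, 2.57] [-0.599, 0.0, -0.0]
[0.04, -9.64, 3.72] [-0.723, 0.0, -0.0]
[0.04, -10.96, 5.03] [-0.847, 0.0, 0.0]
[0.04, -12.1, 6.5] [-0.971, 0.0, 0.0]
[0.04, -12.76, 7.55] [-1.054, 0.0, 0.0]
```

>>> drive_tool(translation=[[0, -0.5, 0], [0, -1.4, 0.06], [0, -3.08, 0.34], [0, -4.86, 0.87], [0, -6.57, 1.62], [0, -8.17, 2.57], [0, -9.64, 3.72], [0, -10.96, 5.03], [0, -12.1, 6.5], [0, -12.76, 7.55]], rotation=[[-0.05, 0, 0], [-0.112, 0, 0], [-0.226, 0, 0], [-0.35, 0, 0], [-0.475, 0, 0], [-0.599, 0, 0], [-0.723, 0, 0], [-0.847, 0, 0], [-0.971, 0, 0], [-1.054, 0, 0]], grip=[2, 2, 2, 2, 2, 2, 2, 2, 2, 2])

```text
time_s: 5.77
tool_pos: [484.3, -132.9, 66.3]
orientation: [-0.662, 1.468, 0.662]
wrist_force: [1.0, 0.0, 0.7]
finger_gap: 19.8
```

>>> drive_tool(translation=[[0, 0, 0], [0, 0, 0], [0, 0, 0], [0, 0, 0], [0, 0, 0], [0, 0, 0], [0, 0, 0], [0, 0, 0], [0, 0, 0], [0, 0, 0]], rotation=[[0, 0, 0], [0, 0, 0], [0, 0, 0], [0, 0, 0], [0, 0, 0], [0, 0, 0], [0, 0, 0], [0, 0, 0], [0, 0, 0], [0, 0, 0]], grip=[2, 2, 2, 2.5, 3, 3.5, 4, 4, 4, 4])

```text
time_s: 6.6
tool_pos: [484.1, -131.0, 66.5]
orientation: [-0.659, 1.469, 0.659]
wrist_force: [0.4, -1.1, -0.8]
finger_gap: 40.4
```

```bash
python3 - <<'E'
from h import *
st();c=cam('top','t3');c2=cam('scene','s3')
a=cv2.imread('pics/t3.png')[125:295,150:310];b=cv2.imread('pics/s3.png')[130:300,220:380]
cv2.imwrite('pics/m3.png',np.hstack([cv2.resize(x,None,fx=2.5,fy=2.5,interpolation=cv2.INTER_CUBIC) for x in(a,b)]))
spots(['top','scene'],['mould_blue','casting_a','pin_0'])
E
```

```text
t 6.6 tcp [ 484.1 -131.    66.5] th 138.3 F [ 0.4 -1.1 -0.8] gap 40.4 q7 2.24
top mould_blue [([501, 24, 45], 0.89)]
top casting_a [([501, 24, 42], 0.21)]
top pin_0 [([498, 26, 46], 0.55)]
scene mould_blue [([468, -18, 46], 0.97), ([342, -149, 16], 0.57)]
scene casting_a [([496, -28, 75], 0.74), ([472, -12, 47], 0.45)]
scene pin_0 [([472, -15, 48], 0.78)]
```

View pics/m3.png

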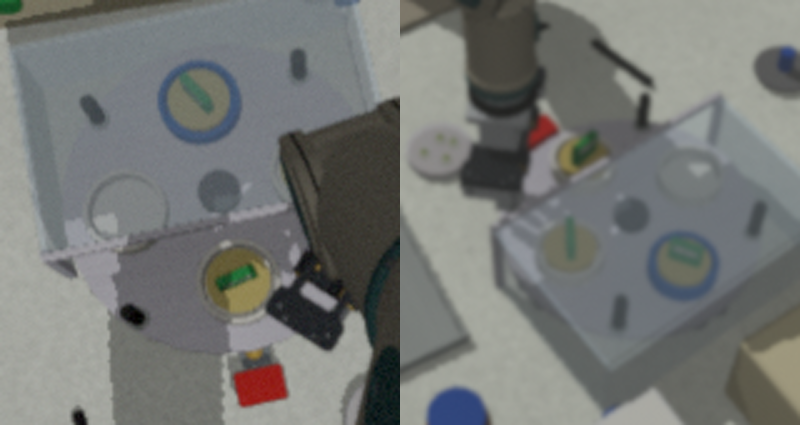

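w2, with its casting, now sits at the front stop. I'll lift the gripper off and segment the fin by colour in both images.

>>> drive_tool(translation=[[-1, 0, 0], [-3, 0, 0], [-5.5, 0, 0], [-8, 0, 0], [-10, 0, 0], [-11, 0, 0], [-11, 0, 0], [-11, 0, 0], [-11, 0, 0], [-11, 0, 0]], rotation=[[0, 0, 0], [0, 0, 0], [0, 0, 0], [0, 0, 0], [0, 0, 0], [0, 0, 0], [0, 0, 0], [0, 0, 0], [0, 0, 0], [0, 0, 0]], grip=[4, 4, 4, 4, 4, 4, 4, 4, 4, 4])

```text
time_s: 7.83
tool_pos: [483.2, -130.9, 175.2]
orientation: [-0.658, 1.471, 0.66]
wrist_force: [0.1, -0.3, -0.1]
finger_gap: 39.9
```

```bash
cat >> h.py <<'E'
def fin(c, xy, z=50, r=60, dbg=None):
    """fit a 40x10x34 green fin box (bottom z+22, top z+56) near xy from the green mask of one camera"""
    from scipy.optimize import minimize
    hsv=cv2.cvtColor(c['img'],cv2.COLOR_RGB2HSV)
    m=cv2.inRange(hsv,(45,90,30),(85,255,255))
    u,v=w2px(c,[xy[0],xy[1],z+40]); k=np.zeros_like(m); cv2.circle(k,(int(u),int(v)),int(r/2.0),255,-1); m&=k
    S=8
    u0,v0=int(u)-30,int(v)-30; crop=m[v0:v0+60,u0:u0+60]; big=cv2.resize(crop,None,fx=S,fy=S,interpolation=cv2.INTER_LINEAR)>127
    def sil(q):
        a=q[2];e=np.array([np.cos(a),np.sin(a)]);n=np.array([-e[1],e[0]])
        pts=[]
        for h in(z+22,z+56):
            for i in(-20,20):
                for j in(-5,5):
                    w=np.array(q[:2])+i*e+j*n; p=w2px(c,[w[0],w[1],h]); pts.append(((p[0]-u0+.5)*S,(p[1]-v0+.5)*S))
        o=np.zeros(big.shape,np.uint8);cv2.fillConvexPoly(o,cv2.convexHull(np.array(pts,np.float32)).astype(np.int32),1);return o>0
    def cost(q): o=sil(q);return 1-(o&big).sum()/max(1,(o|big).sum())
    best=None
    for a in np.arange(0,np.pi,np.pi/8):
        s=minimize(cost,[xy[0],xy[1],a],method='Nelder-Mead',options=dict(initial_simplex=[[xy[0],xy[1],a],[xy[0]+8,xy[1],a],[xy[0],xy[1]+8,a],[xy[0],xy[1],a+.3]],xatol=.05,fatol=1e-4))
        if best is None or s.fun<best.fun: best=s
    if dbg: cv2.imwrite(f'pics/{dbg}.png',np.dstack([big*255,sil(best.x)*255,0*big]).astype(np.uint8))
    return best.x[:2].round(1).tolist(),round(float(np.degrees(best.x[2])%180),1),'iou',round(1-best.fun,2),'px',int(crop.sum()/255)
E
python3 - <<'E'
from h import *
st()
fs=AX-95*np.array([np.cos(G),np.sin(G)]);print(fs)
for n in('top','scene'):
    c=cam(n,'f1'+n);print(n,fin(c,fs,dbg='fd'+n))
E
```

```text
t 7.83 tcp [ 483.2 -130.9  175.2] th 138.3 F [ 0.1 -0.3 -0.1] gap 39.9 q7 2.34
[489.12841106 -23.93777401]
top ([491.6, -24.3], 103.4, 'iou', np.float64(0.68), 'px', 75)
scene ([481.1, -17.5], 118.0, 'iou', np.float64(0.27), 'px', 25)
```

```bash
python3 - <<'E'
import re
s=open('h.py').read()
s=s.replace("m=cv2.inRange(hsv,(45,90,30),(85,255,255))","I=c['img'].astype(int);m=(((I[...,1]>I[...,0]*1.25)&(I[...,1]>I[...,2]*1.1)&(I[...,1]>25))*255).astype(np.uint8)")
open('h.py','w').write(s)
E
python3 - <<'E'
from h import *
out=[]
fs=AX-95*np.array([np.cos(G),np.sin(G)])
for n in('top','scene'):
    c=cam(n);print(n,fin(c,fs,dbg='fd'+n))
    u,v=map(int,w2px(c,[*fs,90]));out.append(cv2.resize(c['img'][v-30:v+30,u-30:u+30,::-1],(400,400),interpolation=cv2.INTER_NEAREST))
    out.append(cv2.resize(cv2.imread(f'pics/fd{n}.png'),(400,400)))
cv2.imwrite('pics/m4.png',cv2.resize(np.vstack([np.hstack(out[:2]),np.hstack(out[2:])]),(600,600)))
E
```

```text
top ([491.4, -24.0], 102.8, 'iou', np.float64(0.79), 'px', 88)
scene ([485.0, -17.5], 121.0, 'iou', np.float64(0.53), 'px', 49)
```

View pics/m4.png

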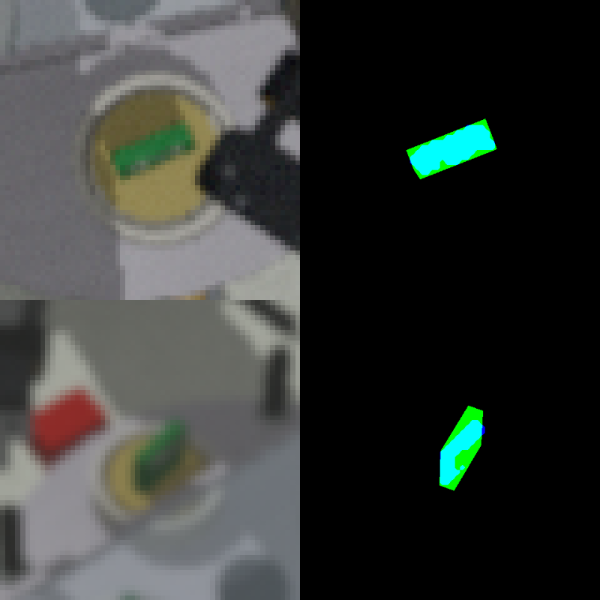

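The top view fits well: fin centre (491.4,-24.0), long axis at 103°, IoU 0.79, and it agrees with the predicted stop at (489,-24). The scene camera looks through the hood edge there, so it's less reliable. I'll grasp from the top estimate with θ≈12.8°.

```bash
python3 - <<'E'
from h import *
st();plan([(491.4,-24,180,72),(491.4,-24,180,12.8)])
E
```

```text
t 8.03 tcp [ 483.7 -130.9  175.7] th 138.3 F [1.2 0.7 0.7] gap 39.8 q7 2.34
[-0.42, 6.53, 8.49] [1.158, -0.001, -0.001]
[-0.42, 6.53, 8.49] [2.191, -0.002, -0.0]
```

>>> drive_tool(translation=[[-0.4, 0.5, 0.6], [-0.4, 1.3, 1.7], [-0.4, 2.2, 2.8], [-0.4, 3, 3.9], [-0.4, 3.8, 5], [-0.4, 4.6, 6], [-0.4, 5.4, 7], [-0.4, 6, 7.8], [-0.4, 6.4, 8.3], [-0.4, 6.53, 8.5]], rotation=[[0.06, 0, 0], [0.17, 0, 0], [0.29, 0, 0], [0.41, 0, 0], [0.53, 0, 0], [0.65, 0, 0], [0.77, 0, 0], [0.89, 0, 0], [1.01, 0, 0], [1.13, 0, 0]], grip=[4, 4, 3.5, 3, 3, 3, 3, 3, 3, 3])

```text
time_s: 8.87
tool_pos: [491.8, -22.5, 180.2]
orientation: [0.229, 1.559, -0.228]
wrist_force: [-0.4, 0.7, -0.6]
finger_gap: 30.0
```

>>> drive_tool(translation=[[0, 0, 0], [0, 0, 0], [0, 0, 0], [0, 0, 0], [0, 0, 0], [0, 0, 0], [0, 0, 0], [0, 0, 0], [0, 0, 0], [0, 0, 0]], rotation=[[0.12, 0, 0], [0.24, 0, 0], [0.36, 0, 0], [0.48, 0, 0], [0.6, 0, 0], [0.72, 0, 0], [0.84, 0, 0], [0.96, 0, 0], [1.06, 0, 0], [1.06, 0, 0]], grip=[3, 3, 3, 3, 3, 3, 3, 3, 3, 3])

```text
time_s: 9.7
tool_pos: [491.8, -23.9, 180.1]
orientation: [1.044, 1.306, -1.045]
wrist_force: [0.8, -0.5, -1.0]
finger_gap: 29.6
```

```bash
python3 - <<'E'
from h import *
cam('top');st();plan([(491.4,-24,76,12.8)])
E
```

```text
t 9.75 tcp [491.7 -23.9 180.1] th 13.0 F [ 0.1 -0.3 -0.4] gap 30.4 q7 0.35
[10.41, -0.03, -0.0] [0.003, 0.0, 0.001]
```

>>> drive_tool(translation=[[0.6, 0, 0], [2, 0, 0], [4, 0, 0], [6, 0, 0], [7.8, 0, 0], [9.2, 0, 0], [10, 0, 0], [10.4, 0, 0], [10.4, 0, 0], [10.4, 0, 0]], rotation=[[0, 0, 0], [0, 0, 0], [0, 0, 0], [0, 0, 0], [0, 0, 0], [0, 0, 0], [0, 0, 0], [0, 0, 0], [0, 0, 0], [0, 0, 0]], grip=[3, 3, 3, 3, 3, 3, 3, 3, 3, 3])

```text
time_s: 10.58
tool_pos: [492.2, -24.2, 76.7]
orientation: [1.043, 1.307, -1.042]
wrist_force: [-0.0, -1.1, 0.3]
finger_gap: 30.3
```

>>> drive_tool(translation=[[0, 0, 0], [0, 0, 0], [0, 0, 0], [0, 0, 0], [0, 0, 0], [0, 0, 0], [0, 0, 0], [0, 0, 0], [0, 0, 0], [0, 0, 0]], rotation=[[0, 0, 0], [0, 0, 0], [0, 0, 0], [0, 0, 0], [0, 0, 0], [0, 0, 0], [0, 0, 0], [0, 0, 0], [0, 0, 0], [0, 0, 0]], grip=[2.6, 2.2, 1.8, 1.4, 1, 0.6, 0.6, 0.6, 0.6, 0.6], force=15)

```text
time_s: 11.42
tool_pos: [491.6, -24.1, 76.7]
orientation: [1.043, 1.307, -1.043]
wrist_force: [-2.2, 1.3, 4.9]
finger_gap: 9.9
```

>>> drive_tool(translation=[[-0.3, 0, 0], [-1, 0, 0], [-2, 0, 0], [-3.2, 0, 0], [-4.6, 0, 0], [-6, 0, 0], [-7.6, 0, 0], [-8.8, 0, 0], [-9.5, 0, 0], [-9.5, 0, 0]], rotation=[[0, 0, 0], [0, 0, 0], [0, 0, 0], [0, 0, 0], [0, 0, 0], [0, 0, 0], [0, 0, 0], [0, 0, 0], [0, 0, 0], [0, 0, 0]], grip=[0.6, 0.6, 0.6, 0.6, 0.6, 0.6, 0.6, 0.6, 0.6, 0.6])

```text
time_s: 12.25
tool_pos: [493.1, -24.2, 173.3]
orientation: [1.044, 1.304, -1.04]
wrist_force: [-0.1, -0.5, -0.4]
finger_gap: 10.0
```

```bash
cat >> h.py <<'E'
def trayfit(c, g=(479,-321,-5.5)):
    """refine tray pose: maximise image-gradient strength along the projected outer rim rectangle"""
    from scipy.optimize import minimize
    gr=cv2.GaussianBlur(cv2.cvtColor(c['img'],cv2.COLOR_RGB2GRAY),(0,0),1.0).astype(np.float32)
    gm=np.hypot(cv2.Sobel(gr,cv2.CV_32F,1,0),cv2.Sobel(gr,cv2.CV_32F,0,1))
    t=np.linspace(-1,1,40)
    loc=np.vstack([np.c_[120*t,70+0*t],np.c_[120*t,-70+0*t],np.c_[120+0*t,70*t],np.c_[-120+0*t,70*t]])
    def cost(q):
        a=np.radians(q[2]);e=np.array([np.cos(a),np.sin(a)]);n=np.array([-e[1],e[0]])
        P=np.array([w2px(c,[*(q[:2]+i*e+j*n),16]) for i,j in loc],np.float32)
        return -cv2.remap(gm,P[:,:1],P[:,1:],cv2.INTER_LINEAR).clip(0,120).mean()
    best=min((minimize(cost,np.add(g,(dx,dy,da)),method='Nelder-Mead',options=dict(initial_simplex=[np.add(g,(dx,dy,da)),np.add(g,(dx+6,dy,da)),np.add(g,(dx,dy+6,da)),np.add(g,(dx,dy,da+3))])) for dx in(-12,0,12) for dy in(-12,0,12) for da in(-4,4)),key=lambda s:s.fun)
    return best.x.round(1).tolist(),round(float(best.fun),1)
E
python3 - <<'E'
from h import *
st()
for n in('top','scene'):
    c=cam(n,'tr1'+n);print(n,trayfit(c))
spots(['top','scene'],['tray','dust_lid','casting_a'])
E
```

```text
t 12.25 tcp [493.1 -24.2 173.3] th 12.8 F [-0.1 -0.5 -0.4] gap 10.0 q7 0.36
top ([482.2, -316.6, -4.9], -102.2)
scene ([474.0, -318.2, -4.9], -102.8)
top tray [([473, -320, 4], 0.67), ([672, -74, 119], 0.6), ([506, -99, 49], 0.4)]
top dust_lid [([473, 334, 17], 0.85)]
top casting_a []
scene tray [([482, -321, 7], 0.87), ([475, -32, 48], 0.18)]
scene dust_lid [([480, 329, 11], 0.54)]
scene casting_a [([503, -37, 171], 0.62)]
```

```bash
python3 - <<'E'
from h import *
plan([(485,-230,172,12.8),(548,-324,172,0),(548,-324,60,0),(548,-324,32.5,0)])
E
```

```text
[-0.11, -5.21, 19.92] [0.0, -0.0, 0.001]
[-0.11, -1.15, 30.49] [0.224, -0.0, 0.001]
[11.09, -1.14, 30.49] [0.224, -0.0, 0.001]
[13.84, -1.14, 30.49] [0.224, -0.0, 0.001]
```

>>> drive_tool(translation=[[0, -0.3, 1], [0, -1, 3.5], [0, -1.9, 7], [0, -2.8, 10.5], [0, -3.6, 14], [0, -4.4, 17.5], [0, -4.2, 21], [0, -3.4, 24.5], [0, -2.3, 27.8], [0, -1.5, 29.8]], rotation=[[0, 0, 0], [0, 0, 0], [0.03, 0, 0], [0.06, 0, 0], [0.1, 0, 0], [0.14, 0, 0], [0.17, 0, 0], [0.2, 0, 0], [0.22, 0, 0], [0.224, 0, 0]], grip=[0.6, 0.6, 0.6, 0.6, 0.6, 0.6, 0.6, 0.6, 0.6, 0.6])

```text
time_s: 13.48
tool_pos: [543.3, -323.6, 171.3]
orientation: [1.211, 1.204, -1.214]
wrist_force: [0.1, 0.5, -0.9]
finger_gap: 9.8
```

```bash
python3 - <<'E'
from h import *
cam('top','tr2');st();plan([(548,-324,172,0),(548,-324,60,0),(548,-324,33,0)])
E
```

```text
t 13.53 tcp [ 545.2 -326.6  171.3] th -0.3 F [ 2.8 -3.2 -0.3] gap 9.7 q7 0.66
[-0.07, 0.27, -0.26] [-0.006, 0.006, -0.003]
[11.12, 0.24, -0.33] [-0.006, 0.006, -0.003]
[13.82, 0.23, -0.35] [-0.006, 0.006, -0.003]
```

>>> drive_tool(translation=[[0.5, 0.3, 0.3], [2, 0.4, 0.5], [4, 0.5, 0.5], [6, 0.5, 0.5], [8, 0.5, 0.5], [9.6, 0.5, 0.5], [10.6, 0.5, 0.5], [11.2, 0.5, 0.5], [11.2, 0.5, 0.5], [11.2, 0.5, 0.5]], rotation=[[0, 0, 0], [0, 0, 0], [0, 0, 0], [0, 0, 0], [0, 0, 0], [0, 0, 0], [0, 0, 0], [0, 0, 0], [0, 0, 0], [0, 0, 0]], grip=[0.6, 0.6, 0.6, 0.6, 0.6, 0.6, 0.6, 0.6, 0.6, 0.6])

```text
time_s: 14.37
tool_pos: [548.5, -323.0, 59.7]
orientation: [1.209, 1.209, -1.209]
wrist_force: [-0.4, -0.5, -1.6]
finger_gap: 9.7
```

```bash
python3 - <<'E'
from h import *
c=cam('top','tr3');c2=cam('scene','tr3s');st();plan([(548,-324,33,0)])
print(trayfit(c),trayfit(c2))
a=c['img'][160:290,280:440,::-1];b=c2['img'][190:310,150:290,::-1]
cv2.imwrite('pics/m5.png',np.hstack([cv2.resize(x,(400,400),interpolation=cv2.INTER_CUBIC) for x in(a,b)]))
E
```

```text
t 14.47 tcp [ 549.1 -323.4   60.5] th 0.0 F [-0.8  0.5 -1.6] gap 9.9 q7 0.69
[2.75, -0.11, 0.06] [0.0, 0.001, -0.002]
([516.1, -312.0, 63.0], -70.3) ([482.9, -319.5, -4.8], -82.1)
```

View pics/m5.png

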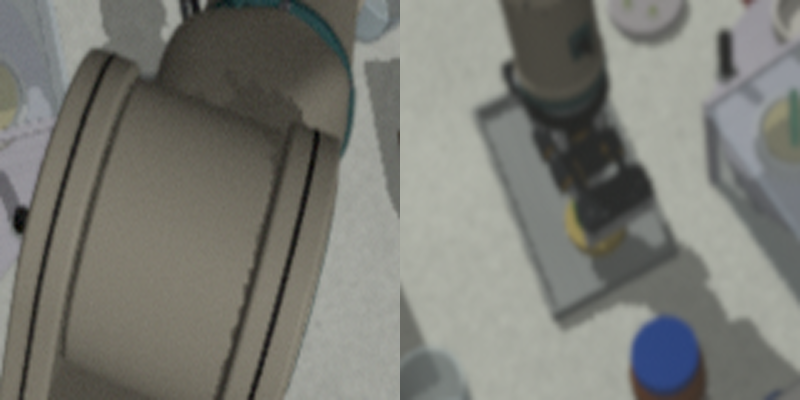

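The scene view shows the casting hanging level over the far third of the tray, so I'll lower it and release.

>>> drive_tool(translation=[[0.4, 0, 0], [0.9, 0, 0], [1.4, 0, 0], [1.9, 0, 0], [2.3, 0, 0], [2.6, 0, 0], [2.8, 0, 0], [2.85, 0, 0], [2.85, 0, 0], [2.85, 0, 0]], rotation=[[0, 0, 0], [0, 0, 0], [0, 0, 0], [0, 0, 0], [0, 0, 0], [0, 0, 0], [0, 0, 0], [0, 0, 0], [0, 0, 0], [0, 0, 0]], grip=[0.6, 0.6, 0.6, 0.6, 0.6, 0.6, 0.6, 0.6, 0.6, 0.6])

```text
time_s: 15.3
tool_pos: [548.1, -322.8, 31.7]
orientation: [1.209, 1.21, -1.209]
wrist_force: [-2.4, 2.0, 4.9]
finger_gap: 10.0
```

>>> drive_tool(translation=[[0, 0, 0], [0, 0, 0], [0, 0, 0], [0, 0, 0], [0, 0, 0], [0, 0, 0], [0, 0, 0], [-0.5, 0, 0], [-2, 0, 0], [-4, 0, 0]], rotation=[[0, 0, 0], [0, 0, 0], [0, 0, 0], [0, 0, 0], [0, 0, 0], [0, 0, 0], [0, 0, 0], [0, 0, 0], [0, 0, 0], [0, 0, 0]], grip=[1.2, 1.6, 2, 2.4, 2.8, 3, 3, 3, 3, 3])

```text
time_s: 16.13
tool_pos: [547.3, -322.3, 70.2]
orientation: [1.209, 1.213, -1.211]
wrist_force: [0.6, 0.2, -0.6]
finger_gap: 30.0
```

```bash
python3 - <<'E'
from h import *
cam('top');st();ph=np.pi+G+np.pi/4
print(arc(ph,175));p=arc(ph,175)
plan([(500,-320,175,0),p])
E
```

```text
t 16.18 tcp [ 550.1 -324.3   75.1] th -0.0 F [0.5 0.3 2.1] gap 29.9 q7 0.69
(np.float64(483.59029937460423), np.float64(-130.43559584046025), 175, np.float64(137.97938053468027))
[-10.01, -4.97, -0.4] [-0.0, 0.002, -0.004]
[-10.06, -6.62, -19.36] [-2.408, 0.006, 0.001]
```

>>> drive_tool(translation=[[-1, 0, 0], [-3.5, 0, 0], [-6.5, 0, 0], [-9.5, -0.5, -0.5], [-10.1, -1.5, -2.5], [-10.1, -2.7, -6], [-10.1, -3.9, -9.5], [-10.1, -5, -13], [-10.1, -6.1, -16.5], [-10.1, -6.6, -18.8]], rotation=[[0, 0, 0], [0.06, 0, 0], [0.14, 0, 0], [0.22, 0, 0], [0.32, 0, 0], [0.42, 0, 0], [0.52, 0, 0], [0.61, 0, 0], [0.69, 0, 0], [0.733, 0, 0]], grip=[3, 3.3, 3.6, 4, 4, 4, 4, 4, 4, 4])

```text
time_s: 17.02
tool_pos: [480.3, -131.1, 171.7]
orientation: [1.727, 0.771, -1.729]
wrist_force: [-0.1, 0.2, 0.9]
finger_gap: 40.1
```

```bash
python3 - <<'E'
from h import *
c=cam('top','t6');c2=cam('scene','s6');st();ph=np.pi+G+np.pi/4
p=list(arc(ph,66));p[3]-=180;plan([p])
fs=np.array([548,-324]);print(fin(c,fs,z=5),fin(c2,fs,z=5),trayfit(c),trayfit(c2))
a=c['img'][120:290,170:400,::-1]
cv2.imwrite('pics/m6.png',cv2.resize(a,(780,576),interpolation=cv2.INTER_CUBIC))
E
```

```text
t 17.12 tcp [ 481.2 -129.7  171.6] th -41.7 F [ 0.5 -0.1  0.6] gap 40.1 q7 -0.16
[10.56, 0.27, -0.09] [0.006, -0.001, 0.004]
([549.4, -324.1], 92.1, 'iou', np.float64(0.79), 'px', 91) ([546.4, -319.2], 102.4, 'iou', np.float64(0.49), 'px', 62) ([481.9, -316.6, -4.8], -96.7) ([495.3, -319.8, -4.8], -103.2)
```

View pics/m6.png

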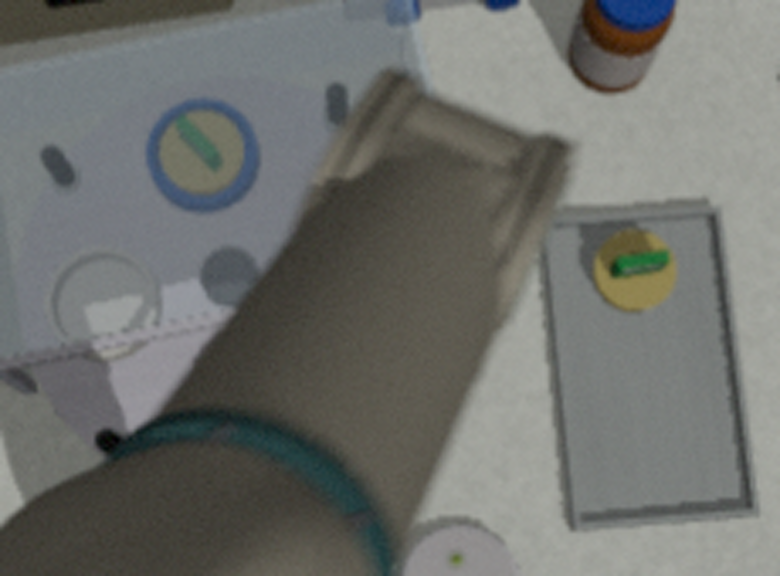

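The casting stands in the far slot, and the top-camera fin fit matches the drop point within 1.5 mm. Next I cage pin_2 again and turn clockwise 90°.

>>> drive_tool(translation=[[0.5, 0.3, 0], [2, 0.3, 0], [4, 0.3, 0], [6, 0.3, 0], [8, 0.3, 0], [9.5, 0.3, 0], [10.2, 0.3, 0], [10.5, 0.3, 0], [10.5, 0.3, 0], [10.5, 0.3, 0]], rotation=[[0, 0, 0], [0, 0, 0], [0, 0, 0], [0, 0, 0], [0, 0, 0], [0, 0, 0], [0, 0, 0], [0, 0, 0], [0, 0, 0], [0, 0, 0]], grip=[4, 4, 4, 4, 4, 4, 4, 3.3, 2.6, 2.0])

```text
time_s: 17.95
tool_pos: [484.9, -137.8, 67.3]
orientation: [1.726, 0.767, -1.726]
wrist_force: [-1.0, 0.5, -0.7]
finger_gap: 23.4
```

```bash
python3 - <<'E'
from h import *
cam('top');st()
s=ctrl.read_state()['tool_pos'];ph=np.arctan2(s[1]-AX[1],s[0]-AX[0])%(2*np.pi);print(ph,np.hypot(s[1]-AX[1],s[0]-AX[0]))
mid=np.pi+G; 
def a(p): w=list(arc(p,66));w[3]-=180;return w
f=np.array([.03,.09,.2,.32,.44,.56,.68,.80,.92,1.0])
plan([a(p) for p in ph+(mid-ph)*f])
E
```

```text
t 18.0 tcp [ 484.9 -137.5   67.5] th -42.0 F [-1.   0.5  0.3] gap 21.3 q7 -0.05
4.016155790472384 154.48520646425146
[0.15, -0.39, -0.44] [-0.012, -0.0, -0.001]
[0.15, -1.13, -0.45] [0.037, -0.0, -0.001]
[0.15, -2.48, -0.56] [0.127, -0.0, -0.001]
[0.15, -3.94, -0.82] [0.226, -0.0, -0.001]
[0.15, -5.36, -1.22] [0.325, -0.0, -0.001]
[0.15, -6.74, -1.76] [0.423, -0.0, -0.0]
[0.15, -8.06, -2.44] [0.522, -0.0, -0.0]
[0.15, -9.3, -3.24] [0.621, -0.0, -0.0]
[0.15, -10.46, -4.16] [0.72, -0.001, -0.0]
[0.15, -11.18, -4.83] [0.785, -0.001, -0.0]
```

>>> drive_tool(translation=[[0.1, -0.4, -0.44], [0.1, -1.13, -0.45], [0.1, -2.48, -0.56], [0.1, -3.94, -0.82], [0.1, -5.36, -1.22], [0.1, -6.74, -1.76], [0.1, -8.06, -2.44], [0.1, -9.3, -3.24], [0.1, -10.46, -4.16], [0.1, -11.2, -4.83]], rotation=[[0, 0, 0], [0.037, 0, 0], [0.127, 0, 0], [0.226, 0, 0], [0.325, 0, 0], [0.423, 0, 0], [0.522, 0, 0], [0.621, 0, 0], [0.72, 0, 0], [0.785, 0, 0]], grip=[2, 2, 2, 2, 2, 2, 2, 2, 2, 2])

```text
time_s: 18.83
tool_pos: [434.0, -24.6, 66.6]
orientation: [2.198, 0.055, -2.195]
wrist_force: [0.4, -0.3, 0.3]
finger_gap: 20.1
```

```bash
python3 - <<'E'
from h import *
for _ in range(3): cam('top')
st()
s=ctrl.read_state()['tool_pos'];ph=np.arctan2(s[1]-AX[1],s[0]-AX[0])%(2*np.pi);print(ph,np.hypot(s[1]-AX[1],s[0]-AX[0]))
e=np.pi+G-np.pi/4
def a(p): w=list(arc(p,66));w[3]-=180;return w
f=np.array([.04,.14,.26,.38,.51,.64,.77,.90,1.0,1])
plan([a(p) for p in ph+(e-.005-ph)*f])
E
```

```text
t 18.98 tcp [433.9 -24.7  66.3] th -86.7 F [-0.2 -0.1  0.3] gap 19.8 q7 -0.7
3.179761235827694 150.1608841594131
[0.03, -0.47, -0.03] [0.05, -0.0, 0.001]
[0.03, -1.63, -0.14] [0.128, -0.0, 0.001]
[0.03, -3.0, -0.38] [0.221, -0.0, 0.001]
[0.03, -4.35, -0.75] [0.314, -0.0, 0.001]
[0.03, -5.76, -1.29] [0.415, -0.0, 0.001]
[0.04, -7.12, -1.97] [0.516, -0.0, 0.001]
[0.04, -8.39, -2.78] [0.617, -0.0, 0.001]
[0.04, -9.58, -3.72] [0.718, -0.0, 0.001]
[0.04, -10.43, -4.52] [0.796, -0.0, 0.001]
[0.04, -10.43, -4.52] [0.796, -0.0, 0.001]
```

>>> drive_tool(translation=[[0, -0.47, 0], [0, -1.63, -0.14], [0, -3.0, -0.38], [0, -4.35, -0.75], [0, -5.76, -1.29], [0, -7.12, -1.97], [0, -8.39, -2.78], [0, -9.58, -3.72], [0, -10.43, -4.52], [0, -10.43, -4.52]], rotation=[[0.05, 0, 0], [0.128, 0, 0], [0.221, 0, 0], [0.314, 0, 0], [0.415, 0, 0], [0.516, 0, 0], [0.617, 0, 0], [0.718, 0, 0], [0.796, 0, 0], [0.796, 0, 0]], grip=[2, 2, 2, 2, 2, 2, 2, 2, 2, 2])

```text
time_s: 19.82
tool_pos: [475.4, 82.0, 65.8]
orientation: [-1.791, 0.693, 1.788]
wrist_force: [1.2, 1.4, -0.9]
finger_gap: 19.7
```

>>> drive_tool(translation=[[0, 0, 0], [0, 0, 0], [0, 0, 0], [0, 0, 0], [0, 0, 0], [-1, 0, 0], [-3.5, 0, 0], [-7, 0, 0], [-10, 0, 0], [-11, 0, 0]], rotation=[[0, 0, 0], [0, 0, 0], [0, 0, 0], [0, 0, 0], [0, 0, 0], [0, 0, 0], [0, 0, 0], [0, 0, 0], [0, 0, 0], [0, 0, 0]], grip=[2, 2.5, 3, 3.5, 4, 4, 4, 4, 4, 4])

```text
time_s: 20.65
tool_pos: [475.3, 79.4, 180.0]
orientation: [-1.791, 0.695, 1.782]
wrist_force: [-0.1, -0.2, 0.3]
finger_gap: 39.9
```

```bash
python3 - <<'E'
from h import *
fs=AX-95*np.array([np.cos(G),np.sin(G)])
c=cam('top','t7');st();print(fs,fin(c,fs,dbg='fd7'))
u,v=map(int,w2px(c,[*fs,90]))
o=[cv2.resize(x,(400,400),interpolation=cv2.INTER_CUBIC) for x in (c['img'][v-60:v+60,u-60:u+60,::-1],cv2.imread('pics/fd7.png'))]
cv2.imwrite('pics/m7.png',np.hstack(o))
spots(['top'],['mould_blue','casting_a'])
E
```

```text
t 20.7 tcp [475.6  79.9 179.9] th -132.6 F [ 1.1 -0.4  1.5] gap 40.3 q7 -1.76
[489.12841106 -23.93777401] ([491.9, -22.2], 58.4, 'iou', np.float64(0.81), 'px', 85)
top mould_blue [([509, -64, 44], 0.62)]
top casting_a [([545, -323, 31], 0.8), ([492, -28, 73], 0.75), ([734, 343, 13], 0.25)]
```

View pics/m7.png

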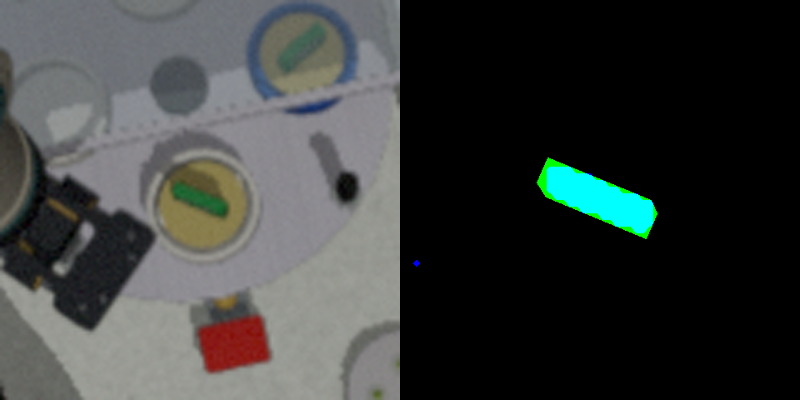

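w3 is at the front stop with its fin at (491.9,-22.2), axis 58.4°, IoU 0.81. I'll grasp at θ=-31.6°.

```bash
python3 - <<'E'
from h import *
plan([(491.9,-22.2,180,-80),(491.9,-22.2,180,-31.6)])
E
```

```text
[-0.38, 6.34, -8.32] [-0.917, -0.001, 0.001]
[-0.38, 6.34, -8.32] [-1.762, -0.001, 0.001]
```

>>> drive_tool(translation=[[0, 0.5, -0.6], [0, 1.3, -1.7], [0, 2.2, -2.8], [0, 3, -3.9], [0, 3.8, -5], [0, 4.6, -6], [0, 5.4, -7], [0, 6, -7.8], [0, 6.3, -8.3], [0, 6.3, -8.3]], rotation=[[-0.06, 0, 0], [-0.17, 0, 0], [-0.29, 0, 0], [-0.41, 0, 0], [-0.53, 0, 0], [-0.65, 0, 0], [-0.77, 0, 0], [-0.89, 0, 0], [-1.01, 0, 0], [-1.1, 0, 0]], grip=[4, 3.5, 3, 3, 3, 3, 3, 3, 3, 3])

```text
time_s: 21.63
tool_pos: [490.9, -23.6, 174.5]
orientation: [2.022, 0.369, -2.028]
wrist_force: [-0.0, -0.4, 1.0]
finger_gap: 29.9
```

>>> drive_tool(translation=[[0, 0, 0], [0, 0, 0], [0, 0, 0], [0, 0, 0], [0, 0, 0], [0, 0, 0], [0, 0, 0], [0, 0, 0], [0, 0, 0], [0, 0, 0]], rotation=[[-0.12, 0, 0], [-0.24, 0, 0], [-0.36, 0, 0], [-0.48, 0, 0], [-0.58, 0, 0], [-0.64, 0, 0], [-0.662, 0, 0], [-0.662, 0, 0], [-0.662, 0, 0], [-0.662, 0, 0]], grip=[3, 3, 3, 3, 3, 3, 3, 3, 3, 3])

```text
time_s: 22.47
tool_pos: [491.5, -22.2, 175.4]
orientation: [1.603, 0.895, -1.605]
wrist_force: [-0.1, -0.1, -0.0]
finger_gap: 29.7
```

```bash
python3 - <<'E'
from h import *
cam('top');st();plan([(491.9,-22.2,76,-31.6)])
E
```

```text
t 22.52 tcp [491.6 -22.2 175.6] th -31.7 F [-0.8 -0.4 -0.8] gap 30.1 q7 -0.21
[9.96, 0.03, -0.02] [-0.001, 0.0, 0.001]
```

>>> drive_tool(translation=[[0.6, 0, 0], [2, 0, 0], [4, 0, 0], [6, 0, 0], [7.8, 0, 0], [9, 0, 0], [9.7, 0, 0], [9.95, 0, 0], [9.95, 0, 0], [9.95, 0, 0]], rotation=[[0, 0, 0], [0, 0, 0], [0, 0, 0], [0, 0, 0], [0, 0, 0], [0, 0, 0], [0, 0, 0], [0, 0, 0], [0, 0, 0], [0, 0, 0]], grip=[3, 3, 3, 3, 3, 3, 3, 3, 3, 3])

```text
time_s: 23.35
tool_pos: [492.2, -22.3, 76.8]
orientation: [1.604, 0.895, -1.603]
wrist_force: [0.7, 0.7, 0.5]
finger_gap: 30.3
```

>>> drive_tool(translation=[[0, 0, 0], [0, 0, 0], [0, 0, 0], [0, 0, 0], [0, 0, 0], [0, 0, 0], [0, 0, 0], [0, 0, 0], [0, 0, 0], [0, 0, 0]], rotation=[[0, 0, 0], [0, 0, 0], [0, 0, 0], [0, 0, 0], [0, 0, 0], [0, 0, 0], [0, 0, 0], [0, 0, 0], [0, 0, 0], [0, 0, 0]], grip=[2.6, 2.2, 1.8, 1.4, 1, 0.6, 0.6, 0.6, 0.6, 0.6], force=15)

```text
time_s: 24.18
tool_pos: [491.7, -22.0, 76.6]
orientation: [1.603, 0.896, -1.603]
wrist_force: [-2.3, 0.4, 5.5]
finger_gap: 9.7
```

>>> drive_tool(translation=[[-0.3, 0, 0], [-1, 0, 0], [-2, 0, 0], [-3.2, 0, 0], [-4.6, 0, 0], [-6, 0, 0], [-7.6, 0, 0], [-8.8, 0, 0], [-9.5, 0, 0], [-9.5, 0, 0]], rotation=[[0, 0, 0], [0, 0, 0], [0, 0, 0], [0, 0, 0], [0, 0, 0], [0, 0, 0], [0, 0, 0], [0, 0, 0], [0, 0, 0], [0, 0, 0]], grip=[0.6, 0.6, 0.6, 0.6, 0.6, 0.6, 0.6, 0.6, 0.6, 0.6])

```text
time_s: 25.02
tool_pos: [493.1, -22.4, 173.3]
orientation: [1.606, 0.894, -1.6]
wrist_force: [0.7, -0.8, -1.1]
finger_gap: 9.7
```

```bash
python3 - <<'E'
from h import *
c=cam('top','t8');c2=cam('scene');st();print(trayfit(c),trayfit(c2),fin(c,(549,-324),z=5))
spots(['top'],['tray','casting_a','dust_lid'])
e=np.array([np.cos(np.radians(-4.9)),np.sin(np.radians(-4.9))])
plan([(479,-319,172,-5),(479,-319,60,-5)])
E
```

```text
t 25.12 tcp [491.9 -22.1 171.6] th -31.6 F [-0.3 -0.2 -1.2] gap 9.8 q7 -0.21
([482.2, -316.6, -4.9], -102.5) ([495.3, -319.8, -4.8], -102.7) ([549.7, -324.2], 93.6, 'iou', np.float64(0.79), 'px', 90)
top tray [([463, -320, 4], 0.56), ([684, -83, 129], 0.33)]
top casting_a [([488, -82, 43], 0.45), ([483, -42, 173], 0.39)]
top dust_lid [([479, 340, 14], 0.75)]
[-0.12, 14.52, 25.92] [-0.465, 0.001, 0.001]
[11.08, 14.53, 25.91] [-0.465, 0.001, 0.001]
```

>>> drive_tool(translation=[[0, 0.6, 1], [0, 1.9, 3.4], [0, 3.7, 6.6], [0, 5.5, 9.8], [0, 7.3, 13], [0, 9.1, 16.2], [0, 10.9, 19.4], [0, 12.6, 22.5], [0, 13.9, 24.8], [0, 14.5, 25.8]], rotation=[[0, 0, 0], [-0.05, 0, 0], [-0.1, 0, 0], [-0.16, 0, 0], [-0.22, 0, 0], [-0.28, 0, 0], [-0.34, 0, 0], [-0.4, 0, 0], [-0.44, 0, 0], [-0.465, 0, 0]], grip=[0.6, 0.6, 0.6, 0.6, 0.6, 0.6, 0.6, 0.6, 0.6, 0.6])

```text
time_s: 26.1
tool_pos: [477.6, -324.5, 171.1]
orientation: [1.273, 1.163, -1.279]
wrist_force: [1.1, -0.1, -1.4]
finger_gap: 10.0
```

>>> drive_tool(translation=[[0, 0, 0], [0.5, 0, 0], [2, 0, 0], [4, 0, 0], [6, 0, 0], [8, 0, 0], [9.5, 0, 0], [10.6, 0, 0], [11, 0, 0], [11, 0, 0]], rotation=[[0, 0, 0], [0, 0, 0], [0, 0, 0], [0, 0, 0], [0, 0, 0], [0, 0, 0], [0, 0, 0], [0, 0, 0], [0, 0, 0], [0, 0, 0]], grip=[0.6, 0.6, 0.6, 0.6, 0.6, 0.6, 0.6, 0.6, 0.6, 0.6])

```text
time_s: 26.93
tool_pos: [479.7, -316.5, 60.4]
orientation: [1.272, 1.17, -1.273]
wrist_force: [0.7, 0.3, -0.9]
finger_gap: 9.7
```

```bash
python3 - <<'E'
from h import *
cam('scene');cam('scene');st();plan([(478.5,-318,32,-5)])
E
```

```text
t 27.03 tcp [ 480.6 -317.8   61.9] th -5.0 F [-0.   0.4 -0.9] gap 10.2 q7 0.74
[2.99, -0.2, 0.04] [0.001, 0.0, -0.001]
```

>>> drive_tool(translation=[[0.4, -0.15, 0], [0.9, -0.15, 0], [1.4, -0.15, 0], [1.9, -0.15, 0], [2.3, -0.15, 0], [2.6, -0.15, 0], [2.8, -0.15, 0], [2.95, -0.15, 0], [2.95, -0.15, 0], [2.95, -0.15, 0]], rotation=[[0, 0, 0], [0, 0, 0], [0, 0, 0], [0, 0, 0], [0, 0, 0], [0, 0, 0], [0, 0, 0], [0, 0, 0], [0, 0, 0], [0, 0, 0]], grip=[0.6, 0.6, 0.6, 0.6, 0.6, 0.6, 0.6, 0.6, 0.6, 0.6])

```text
time_s: 27.87
tool_pos: [478.6, -317.9, 32.0]
orientation: [1.273, 1.166, -1.273]
wrist_force: [0.8, -0.0, -0.9]
finger_gap: 9.7
```

>>> drive_tool(translation=[[0, 0, 0], [0, 0, 0], [0, 0, 0], [0, 0, 0], [0, 0, 0], [0, 0, 0], [0, 0, 0], [-0.5, 0, 0], [-2, 0, 0], [-4, 0, 0]], rotation=[[0, 0, 0], [0, 0, 0], [0, 0, 0], [0, 0, 0], [0, 0, 0], [0, 0, 0], [0, 0, 0], [0, 0, 0], [0, 0, 0], [0, 0, 0]], grip=[1.2, 1.6, 2, 2.4, 2.8, 3, 3, 3, 3, 3])

```text
time_s: 28.7
tool_pos: [477.5, -317.1, 71.5]
orientation: [1.273, 1.17, -1.274]
wrist_force: [0.6, 0.2, 0.9]
finger_gap: 30.2
```

```bash
python3 - <<'E'
from h import *
cam('top');cam('top');st();p=list(arc(np.pi+G+np.pi/4,175));p[3]-=180;print(p)
plan([p])
E
```

```text
t 28.8 tcp [ 480.2 -319.2   74.7] th -5.0 F [ 1.2 -1.  -0.1] gap 30.2 q7 0.73
[np.float64(483.59029937460423), np.float64(-130.43559584046025), 175, np.float64(-42.020619465319726)]
[-10.09, -1.26, -18.81] [0.646, 0.001, -0.005]
```

>>> drive_tool(translation=[[-1, 0, 0], [-3.5, 0, 0], [-6.5, 0, 0], [-9.5, 0, -0.5], [-10.1, -0.3, -2.5], [-10.1, -0.5, -6], [-10.1, -0.8, -9.5], [-10.1, -1, -13], [-10.1, -1.2, -16.5], [-10.1, -1.3, -18.6]], rotation=[[0, 0, 0], [0.05, 0, 0], [0.12, 0, 0], [0.19, 0, 0], [0.27, 0, 0], [0.35, 0, 0], [0.43, 0, 0], [0.52, 0, 0], [0.6, 0, 0], [0.646, 0, 0]], grip=[3, 3.3, 3.6, 4, 4, 4, 4, 4, 4, 4])

```text
time_s: 29.63
tool_pos: [481.1, -126.9, 172.5]
orientation: [1.726, 0.771, -1.727]
wrist_force: [0.4, 0.3, 0.3]
finger_gap: 39.8
```

```bash
python3 - <<'E'
from h import *
c7=cv2.imread('pics/t7.png')
c=cam('top','t9');cam('top');cam('top');cam('top');st()
u,v=map(int,w2px(c,[*(AX-95*np.array([np.cos(G),np.sin(G)])),90]))
print('pin3 from t7',px2w(c,u-60+347*.3,v-60+184*.3,109))
p=list(arc(np.pi+G+np.pi/4,66));p[3]-=180;plan([p])
print(fin(c,(479,-318),z=5),fin(c,(549,-324),z=5),trayfit(c))
E
```

```text
t 29.83 tcp [ 481.7 -131.1  172.9] th -41.9 F [-0.1 -0.1 -0.1] gap 39.7 q7 -0.12
pin3 from t7 [ 481.54920639 -129.28546686  109.        ]
[10.69, 0.1, -0.18] [0.003, 0.001, 0.0]
([479.7, -321.0], 88.1, 'iou', np.float64(0.44), 'px', 167) ([549.5, -324.1], 90.9, 'iou', np.float64(0.47), 'px', 166) ([482.0, -316.5, -4.8], -97.9)
```

>>> drive_tool(translation=[[0.5, 0, -0.2], [2, 0, -0.2], [4, 0, -0.2], [6, 0, -0.2], [8, 0, -0.2], [9.5, 0, -0.2], [10.3, 0, -0.2], [10.6, 0, -0.2], [10.6, 0, -0.2], [10.6, 0, -0.2]], rotation=[[0, 0, 0], [0, 0, 0], [0, 0, 0], [0, 0, 0], [0, 0, 0], [0, 0, 0], [0, 0, 0], [0, 0, 0], [0, 0, 0], [0, 0, 0]], grip=[4, 4, 4, 4, 4, 4, 4, 3.3, 2.6, 2.0])

```text
time_s: 30.67
tool_pos: [483.4, -130.7, 67.4]
orientation: [1.726, 0.767, -1.725]
wrist_force: [0.5, -0.5, 0.3]
finger_gap: 23.4
```

```bash
python3 - <<'E'
from h import *
cam('top');cam('top');st()
s=ctrl.read_state()['tool_pos'];ph=np.arctan2(s[1]-AX[1],s[0]-AX[0])%(2*np.pi);print(ph,np.hypot(s[1]-AX[1],s[0]-AX[0]))
mid=np.pi+G; 
def a(p): w=list(arc(p,66));w[3]-=180;return w
f=np.array([.03,.09,.2,.32,.44,.56,.68,.80,.92,1.0])
plan([a(p) for p in ph+(mid-ph)*f])
E
```

```text
t 30.77 tcp [ 483.7 -130.3   67.7] th -42.0 F [-0.2  0.6  0.5] gap 20.4 q7 -0.01
3.9792355682067306 149.8101561262821
[0.17, -0.35, 0.02] [0.023, -0.001, -0.001]
[0.17, -1.06, -0.02] [0.071, -0.001, -0.001]
[0.17, -2.35, -0.17] [0.157, -0.001, -0.001]
[0.17, -3.73, -0.45] [0.251, -0.001, -0.001]
[0.17, -5.08, -0.87] [0.345, -0.001, -0.001]
[0.17, -6.39, -1.41] [0.44, -0.001, -0.001]
[0.16, -7.64, -2.07] [0.534, -0.001, -0.001]
[0.16, -8.82, -2.85] [0.628, -0.001, -0.001]
[0.16, -9.92, -3.73] [0.723, -0.001, -0.001]
[0.16, -10.61, -4.37] [0.785, -0.001, -0.001]
```

>>> drive_tool(translation=[[0.1, -0.35, 0], [0.1, -1.06, 0], [0.1, -2.35, -0.17], [0.1, -3.73, -0.45], [0.1, -5.08, -0.87], [0.1, -6.39, -1.41], [0.1, -7.64, -2.07], [0.1, -8.82, -2.85], [0.1, -9.92, -3.73], [0.1, -10.61, -4.37]], rotation=[[0.023, 0, 0], [0.071, 0, 0], [0.157, 0, 0], [0.251, 0, 0], [0.345, 0, 0], [0.44, 0, 0], [0.534, 0, 0], [0.628, 0, 0], [0.723, 0, 0], [0.785, 0, 0]], grip=[2, 2, 2, 2, 2, 2, 2, 2, 2, 2])

```text
time_s: 31.6
tool_pos: [433.2, -25.1, 66.4]
orientation: [2.198, 0.054, -2.197]
wrist_force: [0.2, -0.4, 0.5]
finger_gap: 20.1
```

```bash
python3 - <<'E'
from h import *
for _ in range(3): cam('top')
st()
s=ctrl.read_state()['tool_pos'];ph=np.arctan2(s[1]-AX[1],s[0]-AX[0])%(2*np.pi);print(ph,np.hypot(s[1]-AX[1],s[0]-AX[0]))
e=np.pi+G-np.pi/4
def a(p): w=list(arc(p,66));w[3]-=180;return w
f=np.array([.04,.14,.26,.38,.51,.64,.77,.90,1.0,1])
plan([a(p) for p in ph+(e-.005-ph)*f])
E
```

```text
t 31.75 tcp [433.3 -25.2  66.2] th -86.8 F [-0.3  1.3 -0. ] gap 19.8 q7 -0.65
3.1827066126332184 150.79320570011035
[0.02, -0.47, -0.09] [0.046, 0.0, 0.001]
[0.02, -1.63, -0.19] [0.124, 0.0, 0.001]
[0.02, -3.01, -0.43] [0.218, 0.0, 0.001]
[0.02, -4.37, -0.8] [0.311, 0.0, 0.001]
[0.02, -5.79, -1.34] [0.413, 0.0, 0.001]
[0.02, -7.15, -2.02] [0.514, 0.0, 0.001]
[0.03, -8.43, -2.83] [0.615, 0.0, 0.001]
[0.03, -9.63, -3.77] [0.717, 0.0, 0.001]
[0.03, -10.48, -4.57] [0.795, 0.0, 0.001]
[0.03, -10.48, -4.57] [0.795, 0.0, 0.001]
```

>>> drive_tool(translation=[[0, -0.47, -0.05], [0, -1.63, -0.19], [0, -3.0, -0.43], [0, -4.37, -0.8], [0, -5.78, -1.34], [0, -7.14, -2.02], [0, -8.42, -2.83], [0, -9.62, -3.77], [0, -10.47, -4.57], [0, -10.47, -4.57]], rotation=[[0.05, 0, 0], [0.126, 0, 0], [0.218, 0, 0], [0.311, 0, 0], [0.413, 0, 0], [0.514, 0, 0], [0.615, 0, 0], [0.717, 0, 0], [0.795, 0, 0], [0.795, 0, 0]], grip=[2, 2, 2, 2, 2, 2, 2, 2, 2, 2])

```text
time_s: 32.58
tool_pos: [475.4, 82.1, 65.8]
orientation: [-1.791, 0.693, 1.788]
wrist_force: [0.6, 0.3, -0.1]
finger_gap: 19.7
```

>>> drive_tool(translation=[[0, 0, 0], [0, 0, 0], [0, 0, 0], [0, 0, 0], [0, 0, 0], [-1, 0, 0], [-3.5, 0, 0], [-7, 0, 0], [-10, 0, 0], [-11, 0, 0]], rotation=[[0, 0, 0], [0, 0, 0], [0, 0, 0], [0, 0, 0], [0, 0, 0], [0, 0, 0], [0, 0, 0], [0, 0, 0], [0, 0, 0], [0, 0, 0]], grip=[2, 2.5, 3, 3.5, 4, 4, 4, 4, 4, 4])

```text
time_s: 33.42
tool_pos: [475.4, 79.6, 179.4]
orientation: [-1.791, 0.694, 1.783]
wrist_force: [1.9, -0.0, -0.4]
finger_gap: 39.7
```

```bash
python3 - <<'E'
from h import *
fs=AX-95*np.array([np.cos(G),np.sin(G)])
c=cam('top','t10');st();f=fin(c,fs,dbg='fd10');print(f)
cv2.imwrite('pics/m10.png',cv2.resize(c['img'][120:290,150:390,::-1],(780,553),interpolation=cv2.INTER_CUBIC))
spots(['top'],['mould_blue','casting_a','dust_lid'])
print(trayfit(c))
plan([(*f[0],180,f[1]-90)])
E
```

```text
t 33.47 tcp [475.7  80.  179.3] th -132.5 F [0.7 0.1 1.1] gap 40.0 q7 -1.73
([492.2, -23.0], 31.1, 'iou', np.float64(0.8), 'px', 72)
top mould_blue [([507, -61, 44], 0.88)]
top casting_a [([547, -321, 30], 0.97), ([479, -316, 28], 0.74), ([490, -22, 73], 0.67)]
top dust_lid [([716, -331, 120], 0.17)]
([482.2, -316.7, -4.9], -100.5)
[-0.5, 6.36, -8.45] [-1.284, 0.002, 0.001]
```

View pics/m10.png

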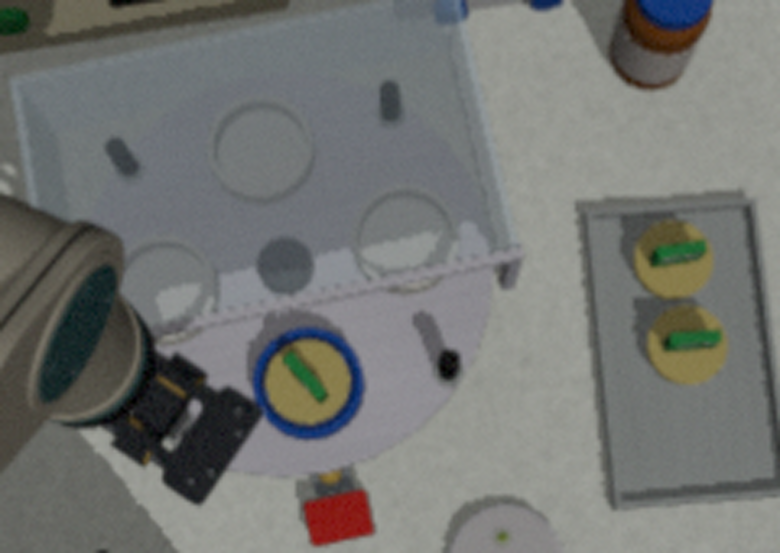

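The blue mould with the last casting is at the front stop, and both earlier castings stand in the tray. The fin is at (492.2,-23.0), axis 31°.

>>> drive_tool(translation=[[0, 0.5, -0.6], [0, 1.3, -1.7], [0, 2.2, -2.8], [0, 3, -3.9], [0, 3.8, -5], [0, 4.6, -6], [0, 5.4, -7.1], [0, 6, -7.9], [0, 6.35, -8.4], [0, 6.35, -8.4]], rotation=[[-0.06, 0, 0], [-0.17, 0, 0], [-0.29, 0, 0], [-0.41, 0, 0], [-0.53, 0, 0], [-0.65, 0, 0], [-0.77, 0, 0], [-0.89, 0, 0], [-1.01, 0, 0], [-1.12, 0, 0]], grip=[4, 3.5, 3, 3, 3, 3, 3, 3, 3, 3])

```text
time_s: 34.45
tool_pos: [491.6, -24.5, 174.3]
orientation: [2.01, 0.389, -2.015]
wrist_force: [-0.1, -0.3, 0.1]
finger_gap: 30.2
```

>>> drive_tool(translation=[[0, 0, 0], [0, 0, 0], [0, 0, 0], [0, 0, 0], [0, 0, 0], [0, 0, 0], [0, 0, 0], [0, 0, 0], [0, 0, 0], [0, 0, 0]], rotation=[[-0.1, 0, 0], [-0.164, 0, 0], [-0.164, 0, 0], [-0.164, 0, 0], [-0.164, 0, 0], [-0.164, 0, 0], [-0.164, 0, 0], [-0.164, 0, 0], [-0.164, 0, 0], [-0.164, 0, 0]], grip=[3, 3, 3, 3, 3, 3, 3, 3, 3, 3])

```text
time_s: 35.28
tool_pos: [492.6, -22.9, 176.0]
orientation: [1.916, 0.532, -1.916]
wrist_force: [-0.1, -0.1, 0.5]
finger_gap: 29.9
```

```bash
python3 - <<'E'
from h import *
cam('top');st();plan([(492.2,-23,76,-58.9)])
E
```

```text
t 35.33 tcp [492.6 -22.9 176. ] th -59.0 F [ 0.1 -0.   0.3] gap 30.0 q7 -0.56
[10.0, -0.02, 0.04] [-0.001, -0.0, -0.0]
```

>>> drive_tool(translation=[[0.6, 0, 0], [2, 0, 0], [4, 0, 0], [6, 0, 0], [7.8, 0, 0], [9, 0, 0], [9.7, 0, 0], [9.95, 0, 0], [9.95, 0, 0], [9.95, 0, 0]], rotation=[[0, 0, 0], [0, 0, 0], [0, 0, 0], [0, 0, 0], [0, 0, 0], [0, 0, 0], [0, 0, 0], [0, 0, 0], [0, 0, 0], [0, 0, 0]], grip=[3, 3, 3, 3, 3, 3, 3, 3, 3, 3])

```text
time_s: 36.17
tool_pos: [493.0, -23.2, 76.8]
orientation: [1.916, 0.531, -1.915]
wrist_force: [0.8, -0.3, -0.4]
finger_gap: 29.7
```

>>> drive_tool(translation=[[0, 0, 0], [0, 0, 0], [0, 0, 0], [0, 0, 0], [0, 0, 0], [0, 0, 0], [0, 0, 0], [0, 0, 0], [0, 0, 0], [0, 0, 0]], rotation=[[0, 0, 0], [0, 0, 0], [0, 0, 0], [0, 0, 0], [0, 0, 0], [0, 0, 0], [0, 0, 0], [0, 0, 0], [0, 0, 0], [0, 0, 0]], grip=[2.6, 2.2, 1.8, 1.4, 1, 0.6, 0.6, 0.6, 0.6, 0.6], force=15)

```text
time_s: 37.0
tool_pos: [492.6, -22.8, 76.6]
orientation: [1.916, 0.533, -1.915]
wrist_force: [-0.3, 1.1, 5.1]
finger_gap: 10.2
```

>>> drive_tool(translation=[[-0.3, 0, 0], [-1, 0, 0], [-2, 0, 0], [-3.2, 0, 0], [-4.6, 0, 0], [-6, 0, 0], [-7.6, 0, 0], [-8.8, 0, 0], [-9.5, 0, 0], [-9.5, 0, 0]], rotation=[[0, 0, 0], [0, 0, 0], [0, 0, 0], [0, 0, 0], [0, 0, 0], [0, 0, 0], [0, 0, 0], [0, 0, 0], [0, 0, 0], [0, 0, 0]], grip=[0.6, 0.6, 0.6, 0.6, 0.6, 0.6, 0.6, 0.6, 0.6, 0.6])

```text
time_s: 37.83
tool_pos: [493.7, -23.3, 173.2]
orientation: [1.918, 0.531, -1.912]
wrist_force: [0.2, 0.1, -1.8]
finger_gap: 9.8
```

```bash
python3 - <<'E'
from h import *
c=cam('top','t11');cam('top');st();print(trayfit(c))
spots(['top'],['tray','casting_a','dust_lid'])
plan([(408,-312,172,-5)])
E
```

```text
t 37.93 tcp [492.5 -22.9 171.5] th -58.9 F [ 0.7 -0.4 -0.9] gap 9.8 q7 -0.55
([482.1, -316.6, -4.9], -102.3)
top tray [([452, -318, 7], 0.91)]
top casting_a [([476, -314, 27], 0.79), ([684, -82, 125], 0.75), ([545, -321, 29], 0.71), ([476, -33, 171], 0.45), ([499, 351, 16], 0.42)]
top dust_lid [([502, 350, 16], 0.6)]
[-0.11, 20.44, 22.1] [-0.942, 0.001, 0.001]
```

>>> drive_tool(translation=[[0, 0.8, 0.8], [0, 2.7, 3], [0, 5.2, 5.6], [0, 7.7, 8.3], [0, 10.2, 11], [0, 12.7, 13.7], [0, 15.2, 16.4], [0, 17.6, 19], [0, 19.5, 21.1], [0, 20.4, 22.1]], rotation=[[-0.03, 0, 0], [-0.11, 0, 0], [-0.22, 0, 0], [-0.33, 0, 0], [-0.44, 0, 0], [-0.55, 0, 0], [-0.66, 0, 0], [-0.77, 0, 0], [-0.87, 0, 0], [-0.942, 0, 0]], grip=[0.6, 0.6, 0.6, 0.6, 0.6, 0.6, 0.6, 0.6, 0.6, 0.6])

```text
time_s: 38.92
tool_pos: [406.0, -316.4, 171.1]
orientation: [1.272, 1.166, -1.276]
wrist_force: [0.4, -0.3, -0.1]
finger_gap: 10.2
```

>>> drive_tool(translation=[[0, 0, 0], [0.5, 0, 0], [2, 0, 0], [4, 0, 0], [6, 0, 0], [8, 0, 0], [9.5, 0, 0], [10.6, 0, 0], [11, 0, 0], [11, 0, 0]], rotation=[[0, 0, 0], [0, 0, 0], [0, 0, 0], [0, 0, 0], [0, 0, 0], [0, 0, 0], [0, 0, 0], [0, 0, 0], [0, 0, 0], [0, 0, 0]], grip=[0.6, 0.6, 0.6, 0.6, 0.6, 0.6, 0.6, 0.6, 0.6, 0.6])

```text
time_s: 39.75
tool_pos: [408.3, -309.5, 60.1]
orientation: [1.273, 1.171, -1.273]
wrist_force: [0.6, 0.5, -1.6]
finger_gap: 9.8
```

```bash
python3 - <<'E'
from h import *
cam('scene');cam('scene');st();plan([(408,-312,32,-5)])
E
```

```text
t 39.85 tcp [ 408.9 -310.9   61.5] th -4.9 F [ 0.2 -1.5 -0.3] gap 9.9 q7 0.84
[2.95, -0.08, 0.12] [0.001, -0.0, 0.0]
```

>>> drive_tool(translation=[[0.4, -0.1, 0], [0.9, -0.1, 0], [1.4, -0.1, 0], [1.9, -0.1, 0], [2.3, -0.1, 0], [2.6, -0.1, 0], [2.8, -0.1, 0], [2.9, -0.1, 0], [2.9, -0.1, 0], [2.9, -0.1, 0]], rotation=[[0, 0, 0], [0, 0, 0], [0, 0, 0], [0, 0, 0], [0, 0, 0], [0, 0, 0], [0, 0, 0], [0, 0, 0], [0, 0, 0], [0, 0, 0]], grip=[0.6, 0.6, 0.6, 0.6, 0.6, 0.6, 0.6, 0.6, 0.6, 0.6])

```text
time_s: 40.68
tool_pos: [407.5, -311.8, 32.5]
orientation: [1.273, 1.167, -1.273]
wrist_force: [0.4, -0.4, -0.4]
finger_gap: 9.8
```

>>> drive_tool(translation=[[0, 0, 0], [0, 0, 0], [0, 0, 0], [0, 0, 0], [0, 0, 0], [0, 0, 0], [0, 0, 0], [-0.5, 0, 0], [-2, 0, 0], [-4, 0, 0]], rotation=[[0, 0, 0], [0, 0, 0], [0, 0, 0], [0, 0, 0], [0, 0, 0], [0, 0, 0], [0, 0, 0], [0, 0, 0], [0, 0, 0], [0, 0, 0]], grip=[1.2, 1.6, 2, 2.4, 2.8, 3, 3, 3, 3, 3])

```text
time_s: 41.52
tool_pos: [406.5, -311.0, 72.1]
orientation: [1.273, 1.17, -1.274]
wrist_force: [-0.6, -0.2, -0.3]
finger_gap: 30.3
```

>>> drive_tool(translation=[[-1, 0, 0], [-3, 0, 0], [-6, 0, 0], [-9.5, 0, 0], [-13, 0, 0], [-14.5, 0, -1], [-15, 0, -4], [-15, 0, -8], [-15, 0, -11], [-15, 0, -12]], rotation=[[0, 0, 0], [0, 0, 0], [0, 0, 0], [0, 0, 0], [0, 0, 0], [0, 0, 0], [0, 0, 0], [0, 0, 0], [0, 0, 0], [0, 0, 0]], grip=[3, 3, 3, 3, 3, 3, 3, 3, 3, 3])

```text
time_s: 42.35
tool_pos: [418.0, -187.1, 222.6]
orientation: [1.271, 1.172, -1.268]
wrist_force: [-1.0, 0.2, 0.3]
finger_gap: 29.8
```

```bash
python3 - <<'E'
from h import *
c=cam('top','t12');c2=cam('scene','s12');st()
spots(['top','scene'],['tray','dust_lid','casting_a'])
print(trayfit(c))
a=cv2.resize(c['img'][110:310,60:400,::-1],(780,459),interpolation=cv2.INTER_CUBIC)
cv2.imwrite('pics/m12.png',a)
E
```

```text
t 42.45 tcp [ 418.2 -190.2  222.7] th -4.7 F [ 0.7 -1.1 -0.4] gap 30.0 q7 0.49
top tray [([386, -372, 6], 0.66), ([503, -20, 43], 0.47)]
top dust_lid [([472, 333, 14], 0.95), ([638, -18, 125], 0.38), ([501, -21, 47], 0.17)]
top casting_a []
scene tray [([485, -339, 6], 0.77)]
scene dust_lid [([480, 328, 15], 0.75), ([472, -34, 50], 0.33)]
scene casting_a [([486, -321, 25], 0.88), ([552, -325, 29], 0.57)]
([480.8, -319.4, -3.1], -50.8)
```

View pics/m12.png

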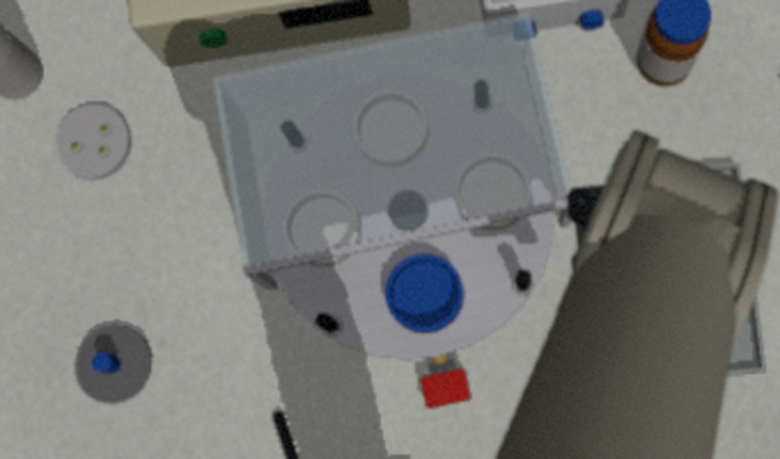

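The blue mould is empty and at the front stop, rim at (425,292) in the crop. The lid lies on the left at (113,361), knob (106,356). I'll compute both positions by colour segmentation.

```bash
cat >> h.py <<'E'
def blobs(c, lid=None):
    I=c['img'].astype(int);b=((I[...,2]>I[...,0]*1.6)&(I[...,2]>I[...,1]*1.25)&(I[...,2]>40)).astype(np.uint8)
    out=[]
    for k in cv2.findContours(b,cv2.RETR_EXTERNAL,cv2.CHAIN_APPROX_NONE)[0]:
        if cv2.contourArea(k)>12:
            M=cv2.moments(k);out.append((M['m10']/M['m00'],M['m01']/M['m00'],cv2.contourArea(k),k))
    return out
E
python3 - <<'E'
from h import *
for n in('top','scene'):
    c=cam(n)
    for u,v,a,k in blobs(c):
        p=px2w(c,u,v,30);q=px2w(c,u,v,72)
        if np.hypot(p[0]-475,p[1]-330)<60: print(n,'knob',(round(u),round(v)),a,p.round(1))
        if np.hypot(q[0]-490,q[1]+24)<40: print(n,'cup',(round(u),round(v)),a,q.round(1), 'z59',px2w(c,u,v,60).round(1),cv2.fitEllipse(k)[0])
    # lid disc: dark grey blob round the knob
    g=cv2.cvtColor(c['img'],cv2.COLOR_RGB2GRAY);u,v=map(int,w2px(c,[473,333,13]))
    w=g[v-35:v+35,u-35:u+35];t,_=cv2.threshold(w,0,255,cv2.THRESH_OTSU)
    m=(w<t).astype(np.uint8);m=cv2.morphologyEx(m,cv2.MORPH_OPEN,np.ones((3,3)))
    k=max(cv2.findContours(m,cv2.RETR_EXTERNAL,cv2.CHAIN_APPROX_NONE)[0],key=cv2.contourArea);e=cv2.fitEllipse(k)
    print(n,'disc',e,px2w(c,u-35+e[0][0],v-35+e[0][1],11).round(1))
st();plan([(474,333,180,-5)])
E
```

```text
top knob (106, 268) 75.5 [474.7 337.7  30. ]
top cup (244, 237) 862.5 [489.3 -23.6  72. ] z59 [491.2 -23.   60. ] (244.48048400878906, 237.32286071777344)
top disc ((35.07954788208008, 34.265987396240234), (32.27032470703125, 35.872955322265625), 19.627460479736328) [476.9 335.7  11. ]
scene cup (300, 200) 20.0 [527.9 -22.2  72. ] z59 [520.8 -16.6  60. ] (300.2510986328125, 200.25315856933594)
scene cup (291, 191) 235.0 [482.6 -25.9  72. ] z59 [474.9 -20.4  60. ] (290.8583068847656, 191.2265167236328)
scene disc ((37.799346923828125, 37.36858367919922), (19.087892532348633, 25.172927856445312), 113.56835174560547) [480.8 335.5  11. ]
t 42.85 tcp [ 417.6 -193.3  222.3] th -5.1 F [ 0.7 -0.5  0.1] gap 29.8 q7 0.49
[4.21, 0.94, -52.92] [-0.002, 0.0, 0.0]
```

>>> drive_tool(translation=[[0, 0, -1], [0, 0.1, -3.8], [0, 0.1, -7.4], [0, 0.2, -11], [0, 0.3, -14.6], [0, 0.3, -18.2], [0, 0.4, -21.8], [0, 0.5, -24.6], [0, 0.5, -26], [0, 0.5, -26]], rotation=[[0, 0, 0], [0, 0, 0], [0, 0, 0], [0, 0, 0], [0, 0, 0], [0, 0, 0], [0, 0, 0], [0, 0, 0], [0, 0, 0], [0, 0, 0]], grip=[3, 3.5, 4, 4.5, 5, 5.5, 6, 6, 6, 6])

```text
time_s: 43.68
tool_pos: [445.4, 70.9, 222.2]
orientation: [1.269, 1.172, -1.268]
wrist_force: [0.1, 0.4, -0.3]
finger_gap: 59.5
```

>>> drive_tool(translation=[[0.3, 0, -1], [1, 0.1, -3.8], [2, 0.1, -7.4], [3, 0.2, -11], [4, 0.3, -14.6], [5, 0.4, -18.2], [6, 0.5, -21.8], [6.8, 0.5, -24.6], [7, 0.6, -26.4], [7, 0.6, -26.4]], rotation=[[0, 0, 0], [0, 0, 0], [0, 0, 0], [0, 0, 0], [0, 0, 0], [0, 0, 0], [0, 0, 0], [0, 0, 0], [0, 0, 0], [0, 0, 0]], grip=[6, 6, 6, 6, 6, 6, 6, 6, 6, 6])

```text
time_s: 44.52
tool_pos: [473.8, 332.9, 151.0]
orientation: [1.271, 1.17, -1.27]
wrist_force: [0.2, 0.3, -0.7]
finger_gap: 59.9
```

```bash
python3 - <<'E'
from h import *
c=cam('top','t13');c2=cam('scene','s13');cam('top');cam('top');st();print(trayfit(c))
plan([(476,335.5,80,-5),(476,335.5,17,-5)])
spots(['top','scene'],['dust_lid','tray','casting_a'])
a=cv2.resize(c['img'][110:310,60:400,::-1],(780,459),interpolation=cv2.INTER_CUBIC)
cv2.imwrite('pics/m13.png',a)
E
```

```text
t 44.72 tcp [474.8 326.5 152.6] th -5.2 F [ 0.8 -0.4  0.5] gap 60.0 q7 -0.53
([482.3, -316.7, -4.9], -97.8)
[7.26, 0.03, -0.92] [-0.003, 0.001, -0.0]
[13.56, 0.03, -0.92] [-0.003, 0.001, -0.0]
top dust_lid [([472, 333, 14], 0.77)]
top tray [([469, -316, 7], 0.65)]
top casting_a [([476, -313, 28], 0.87), ([544, -318, 26], 0.8), ([500, -20, 53], 0.74), ([409, -311, 29], 0.73)]
scene dust_lid [([482, 325, 16], 0.85), ([472, -30, 50], 0.5), ([745, -340, 123], 0.28)]
scene tray [([488, -338, 5], 0.67)]
scene casting_a [([671, -42, 125], 0.73), ([413, -315, 26], 0.72), ([554, -325, 31], 0.63), ([488, -317, 28], 0.57)]
```

View pics/m13.png

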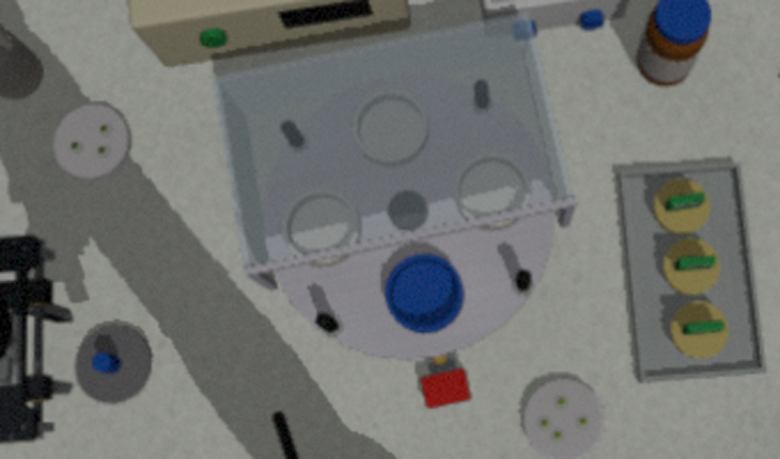

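All three castings stand in the tray, and the lid is unobstructed at about (475.5,336). Going down on the knob.

>>> drive_tool(translation=[[0.5, 0, -0.95], [2, 0, -0.95], [4, 0, -0.95], [6, 0, -0.95], [8, 0, -0.95], [10, 0, -0.95], [11.5, 0, -0.95], [12.7, 0, -0.95], [13.4, 0, -0.95], [13.4, 0, -0.95]], rotation=[[0, 0, 0], [0, 0, 0], [0, 0, 0], [0, 0, 0], [0, 0, 0], [0, 0, 0], [0, 0, 0], [0, 0, 0], [0, 0, 0], [0, 0, 0]], grip=[6, 6, 6, 6, 6, 6, 6, 6, 6, 6])

```text
time_s: 45.85
tool_pos: [474.4, 338.2, 17.0]
orientation: [1.271, 1.167, -1.275]
wrist_force: [0.2, -0.9, -0.2]
finger_gap: 60.0
```

```bash
python3 - <<'E'
from h import *
c2=cam('scene','s14');st();c=cam('top','t14')
a=cv2.resize(c['img'][220:310,50:170,::-1],(400,300),interpolation=cv2.INTER_CUBIC)
u,v=map(int,w2px(c2,[476,335,20]));b=cv2.resize(c2['img'][v-45:v+45,u-60:u+60,::-1],(400,300),interpolation=cv2.INTER_CUBIC)
cv2.imwrite('pics/m14.png',np.hstack([a,b]))
E
```

```text
t 45.9 tcp [475.  338.5  18. ] th -5.0 F [ 0.  -0.3  0.5] gap 59.7 q7 -0.49
```

View pics/m14.png

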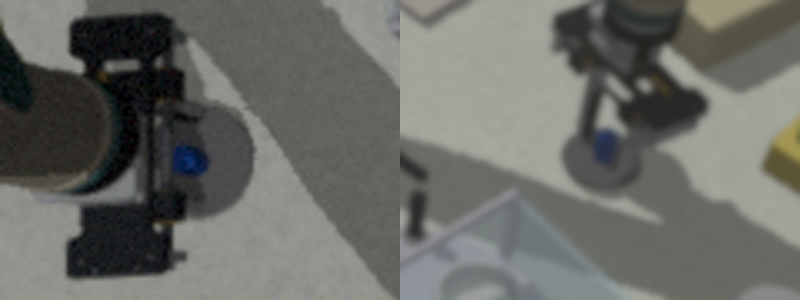

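The knob sits between the fingers, so I'll close and lift.

>>> drive_tool(translation=[[0, 0, 0.15], [0, 0, 0.15], [0, 0, 0.15], [0, 0, 0.15], [0, 0, 0.15], [0, 0, 0.15], [0, 0, 0.15], [0, 0, 0.15], [0, 0, 0.15], [0, 0, 0.15]], rotation=[[0, 0, 0], [0, 0, 0], [0, 0, 0], [0, 0, 0], [0, 0, 0], [0, 0, 0], [0, 0, 0], [0, 0, 0], [0, 0, 0], [0, 0, 0]], grip=[5.4, 4.8, 4.2, 3.6, 3, 2.4, 1.8, 1.6, 1.6, 1.6], force=20)

```text
time_s: 46.78
tool_pos: [474.9, 337.0, 18.6]
orientation: [1.273, 1.167, -1.273]
wrist_force: [-0.5, -0.6, 2.9]
finger_gap: 21.6
```

>>> drive_tool(translation=[[0, 0, 0], [0, 0, 0], [-0.5, 0, 0], [-2, 0, 0], [-4, 0, 0], [-6.5, 0, 0], [-9, 0, 0], [-11.5, 0, 0], [-13.5, 0, 0], [-14.5, 0, 0]], rotation=[[0, 0, 0], [0, 0, 0], [0, 0, 0], [0, 0, 0], [0, 0, 0], [0, 0, 0], [0, 0, 0], [0, 0, 0], [0, 0, 0], [0, 0, 0]], grip=[1.6, 1.6, 1.6, 1.6, 1.6, 1.6, 1.6, 1.6, 1.6, 1.6])

```text
time_s: 47.62
tool_pos: [476.5, 337.4, 166.2]
orientation: [1.277, 1.166, -1.269]
wrist_force: [1.1, -0.8, -1.3]
finger_gap: 21.3
```

```bash
python3 - <<'E'
from h import *
c=cam('top','t15');c2=cam('scene','s15');cam('top');st()
# lid disc (should be at tcp z -17.5+10)
print(w2px(c,ctrl.read_state()['tool_pos']))
plan([(490.5,-23.3,165,-5)])
E
```

```text
t 47.77 tcp [475.2 337.  163.5] th -5.0 F [ 0.1 -0.5 -1.2] gap 21.4 q7 -0.55
(np.float64(83.19596701769223), np.float64(262.74858265608464))
[-0.17, 4.65, 35.76] [0.0, -0.001, -0.001]
```

>>> drive_tool(translation=[[0, 0.1, 0.8], [0, 0.4, 2.8], [0, 0.8, 5.6], [0, 1.2, 8.6], [0, 1.6, 11.6], [0, 2, 14.6], [0, 2.4, 17.6], [0, 2.8, 20.6], [0, 3.2, 23.6], [0, 3.5, 26]], rotation=[[0, 0, 0], [0, 0, 0], [0, 0, 0], [0, 0, 0], [0, 0, 0], [0, 0, 0], [0, 0, 0], [0, 0, 0], [0, 0, 0], [0, 0, 0]], grip=[1.6, 1.6, 1.6, 1.6, 1.6, 1.6, 1.6, 1.6, 1.6, 1.6])

```text
time_s: 48.6
tool_pos: [485.8, 71.3, 162.0]
orientation: [1.272, 1.167, -1.278]
wrist_force: [-0.4, 0.3, -0.1]
finger_gap: 21.5
```

>>> drive_tool(translation=[[0, 0.3, 2.2], [0, 0.6, 4.4], [0, 0.9, 6.6], [0, 1, 8.4], [0, 1.15, 9.4], [0, 1.2, 9.7], [0, 1.2, 9.7], [0, 1.2, 9.7], [0, 1.2, 9.7], [0, 1.2, 9.7]], rotation=[[0, 0, 0], [0, 0, 0], [0, 0, 0], [0, 0, 0], [0, 0, 0], [0, 0, 0], [0, 0, 0], [0, 0, 0], [0, 0, 0], [0, 0, 0]], grip=[1.6, 1.6, 1.6, 1.6, 1.6, 1.6, 1.6, 1.6, 1.6, 1.6])

```text
time_s: 49.43
tool_pos: [490.8, -21.5, 163.3]
orientation: [1.272, 1.168, -1.271]
wrist_force: [0.3, 0.7, -1.2]
finger_gap: 21.6
```

```bash
python3 - <<'E'
from h import *
cam('top');st();plan([(491.2,-23.2,105,-5),(491.2,-23.2,83.5,-5)])
E
```

```text
t 49.48 tcp [490.8 -21.7 163.4] th -4.9 F [-0.6  0.1 -1.6] gap 22.2 q7 0.1
[5.84, 0.05, 0.15] [0.002, -0.0, 0.0]
[7.99, 0.05, 0.15] [0.002, -0.0, 0.0]
```

>>> drive_tool(translation=[[0.6, 0.05, 0.15], [1.8, 0.05, 0.15], [3.2, 0.05, 0.15], [4.6, 0.05, 0.15], [5.8, 0.05, 0.15], [6.8, 0.05, 0.15], [7.5, 0.05, 0.15], [7.9, 0.05, 0.15], [8.05, 0.05, 0.15], [8.05, 0.05, 0.15]], rotation=[[0, 0, 0], [0, 0, 0], [0, 0, 0], [0, 0, 0], [0, 0, 0], [0, 0, 0], [0, 0, 0], [0, 0, 0], [0, 0, 0], [0, 0, 0]], grip=[1.6, 1.6, 1.6, 1.6, 1.6, 1.6, 1.6, 1.6, 1.6, 1.6])

```text
time_s: 50.32
tool_pos: [491.3, -24.4, 83.0]
orientation: [1.273, 1.167, -1.273]
wrist_force: [-0.1, -0.6, -2.3]
finger_gap: 21.7
```

```bash
python3 - <<'E'
from h import *
c2=cam('scene','s16');c=cam('top','t16');st()
a=cv2.resize(c['img'][190:280,190:310,::-1],(400,300),interpolation=cv2.INTER_CUBIC)
u,v=map(int,w2px(c2,[491,-23,72]));b=cv2.resize(c2['img'][v-45:v+45,u-60:u+60,::-1],(400,300),interpolation=cv2.INTER_CUBIC)
cv2.imwrite('pics/m16.png',np.hstack([a,b]))
E
```

```text
t 50.42 tcp [491.7 -24.4  83.4] th -5.0 F [ 0.5  0.6 -0.7] gap 21.8 q7 0.16
```

View pics/m16.png

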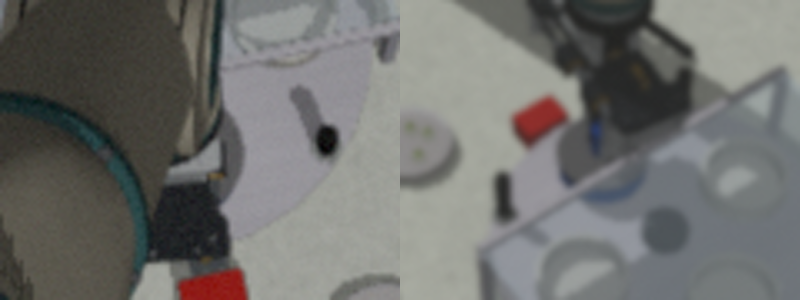

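The lid hangs centred just above the blue cup. I'll lower the last millimetre, release and retract.

>>> drive_tool(translation=[[0.05, 0, 0], [0.1, 0, 0], [0.1, 0, 0], [0.1, 0, 0], [0.1, 0, 0], [0.1, 0, 0], [0.1, 0, 0], [0.1, 0, 0], [0.1, 0, 0], [0.1, 0, 0]], rotation=[[0, 0, 0], [0, 0, 0], [0, 0, 0], [0, 0, 0], [0, 0, 0], [0, 0, 0], [0, 0, 0], [0, 0, 0], [0, 0, 0], [0, 0, 0]], grip=[1.6, 1.6, 1.6, 2.3, 2.6, 3, 3.4, 3.8, 3.8, 3.8])

```text
time_s: 51.25
tool_pos: [491.2, -24.3, 81.9]
orientation: [1.273, 1.167, -1.273]
wrist_force: [-0.1, -0.1, 0.2]
finger_gap: 38.2
```

>>> drive_tool(translation=[[0, 0, 0], [-0.5, 0, 0], [-1.5, 0, 0], [-3, 0, 0], [-5, 0, 0], [-7.5, 0, 0], [-10, 0, 0], [-12.5, 0, 0], [-14, 0, 0], [-14, 0, 0]], rotation=[[0, 0, 0], [0, 0, 0], [0, 0, 0], [0, 0, 0], [0, 0, 0], [0, 0, 0], [0, 0, 0], [0, 0, 0], [0, 0, 0], [0, 0, 0]], grip=[3.8, 3.8, 3.8, 3.8, 3.8, 3.8, 3.8, 3.8, 3.8, 3.8])

```text
time_s: 52.08
tool_pos: [493.5, -24.6, 225.9]
orientation: [1.277, 1.162, -1.267]
wrist_force: [1.0, -0.3, -0.3]
finger_gap: 38.2
```

>>> drive_tool(translation=[[0, 0, -1], [0, 0, -3.5], [0, 0, -7], [0, 0, -10.5], [0, 0, -14], [0, 0, -17.5], [0, 0, -20.5], [0, 0, -22], [0, 0, -22], [0, 0, -22]], rotation=[[0, 0, 0], [0, 0, 0], [0, 0, 0], [0, 0, 0], [0, 0, 0], [0, 0, 0], [0, 0, 0], [0, 0, 0], [0, 0, 0], [0, 0, 0]], grip=[3.8, 3.8, 3.8, 3.8, 3.8, 3.8, 3.8, 3.8, 3.8, 3.8])

```text
time_s: 52.92
tool_pos: [509.5, 194.2, 221.0]
orientation: [1.27, 1.167, -1.275]
wrist_force: [-0.7, -0.7, 0.0]
finger_gap: 37.9
```

```bash
python3 - <<'E'
from h import *
c=cam('top','t17');c2=cam('scene','s17');st()
spots(['top','scene'],['casting_a','dust_lid','tray'])
print(trayfit(c))
a=cv2.resize(c['img'][110:310,150:400,::-1],(500,400),interpolation=cv2.INTER_CUBIC)
b=cv2.resize(c2['img'][140:300,170:345,::-1],(300,400)[::1],interpolation=cv2.INTER_CUBIC)
cv2.imwrite('pics/m17.png',np.hstack([a,b]))
E
```

```text
t 53.02 tcp [510.1 192.2 221.6] th -5.1 F [ 0.1 -0.8 -0.1] gap 37.8 q7 -0.35
top casting_a [([406, -311, 28], 0.93), ([547, -320, 29], 0.91), ([479, -316, 26], 0.88)]
top dust_lid [([486, -14, 81], 0.63), ([508, -43, 44], 0.53)]
top tray [([471, -319, 5], 0.87), ([637, -15, 119], 0.49)]
scene casting_a [([416, -316, 27], 0.75), ([484, -317, 26], 0.58), ([552, -327, 32], 0.54)]
scene dust_lid [([490, -22, 75], 0.91)]
scene tray [([487, -341, 6], 0.77)]
([482.2, -316.7, -4.9], -100.0)
```

View pics/m17.png

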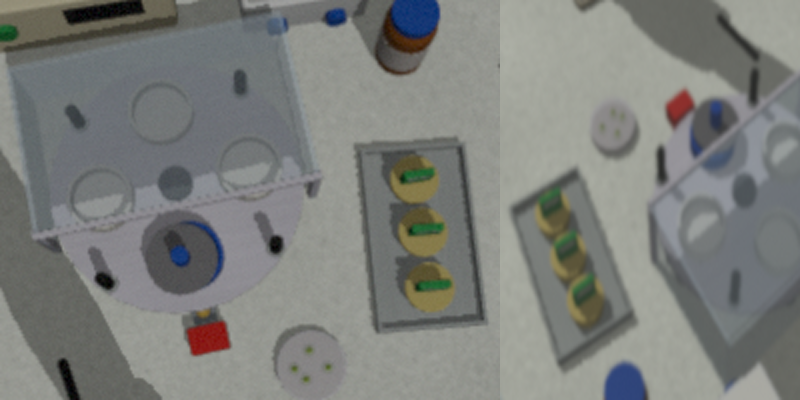

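The top view shows three castings standing in the tray and the lid on the blue cup, but a blue crescent is visible on the lid's right side. I've used my 16 pictures, so I'll measure the lid's offset and tilt numerically.

```bash
cat > lid.py <<'E'
from h import *
from scipy.optimize import minimize
def circ(c,x,y,z,r):
    t=np.linspace(0,2*np.pi,72,endpoint=False);return np.array([w2px(c,[x+r*np.cos(a),y+r*np.sin(a),z]) for a in t],np.float32)
res={}
for n in('top','scene'):
    c=cam(n);print(n,'cam pos',(-c['view'][:3,:3].T@c['view'][:3,3]).round())
    I=c['img'].astype(np.float32);ys,xs=np.mgrid[0:420,0:560]
    blue=((I[...,2]>I[...,0]*1.6)&(I[...,2]>I[...,1]*1.25)&(I[...,2]>40))
    g=I.mean(2);dark=(g<105)&(np.abs(I[...,0]-I[...,2])<25)&~blue
    S=6;u,v=map(int,w2px(c,[491,-23,77]));win=(slice(v-28,v+28),slice(u-28,u+28))
    up=lambda m:cv2.resize((m[win]*255).astype(np.uint8),None,fx=S,fy=S,interpolation=cv2.INTER_LINEAR)>127
    def poly(P): o=np.zeros((56*S,56*S),np.uint8);cv2.fillConvexPoly(o,(((P-[u-28,v-28]+.5)*S)).astype(np.int32),1);return o>0
    D=up(dark)
    # include knob in the disc region
    k=[b for b in blobs(c) if np.hypot(b[0]-u,b[1]-v)<25];print([(round(b[0],1),round(b[1],1),b[2],px2w(c,b[0],b[1],95).round(1).tolist()) for b in k])
    cup=poly(cv2.convexHull(np.vstack([circ(c,491.3,-23.2,72,42),circ(c,491.3,-23.2,46,42)]))[:,0])
    def cost(q):
        o=poly(circ(c,q[0],q[1],77,44));m=D&(cup|poly(circ(c,q[0],q[1],77,50)));return 1-(o&m).sum()/(o|m).sum()
    s=minimize(cost,[491,-23],method='Nelder-Mead',options=dict(initial_simplex=[[491,-23],[499,-23],[491,-13]]))
    print(n,'disc@77',s.x.round(1),'iou',round(1-s.fun,2), 'grey vals', g[v-2:v+3:2,u-14:u+15:4].round().tolist())
E
python3 lid.py
```

```text
top cam pos [ 324.  -80. 1137.]
[(239.5, 237.5, 66.0, [487.2, -13.1, 95.0]), (256.4, 232.1, 53.5, [493.5, -54.9, 95.0])]
top disc@77 [487.1 -12.9] iou 0.83 grey vals [[79.0, 72.0, 60.0, 62.0, 75.0, 82.0, 81.0, 74.0], [82.0, 74.0, 66.0, 69.0, 71.0, 81.0, 81.0, 72.0], [80.0, 84.0, 64.0, 64.0, 66.0, 83.0, 80.0, 79.0]]
scene cam pos [1112. -479. 1055.]
[(283.6, 198.4, 12.5, [508.4, -70.5, 95.0]), (295.5, 184.6, 32.5, [483.5, -10.0, 95.0])]
scene disc@77 [489.6 -13.7] iou 0.6 grey vals [[142.0, 87.0, 85.0, 80.0, 54.0, 61.0, 82.0, 112.0], [142.0, 84.0, 85.0, 84.0, 62.0, 60.0, 97.0, 133.0], [142.0, 82.0, 85.0, 85.0, 80.0, 87.0, 128.0, 112.0]]
```

The knob at z≈95 and the disc both measure (487,-13). So the lid is flat, but about 10 mm off-centre towards +y, most likely from the announced knock; the pins haven't moved. I'll re-grip the knob and centre it.

```bash
python3 - <<'E'
from h import *
cam('top');cam('top');st();plan([(487.3,-13.1,170,-5)])
E
```

```text
t 53.52 tcp [510.4 194.6 222. ] th -5.0 F [ 0.5 -0.1  0.6] gap 37.7 q7 -0.35
[5.2, -0.49, 20.89] [-0.0, -0.0, -0.0]
```

>>> drive_tool(translation=[[0.2, 0, 0.8], [0.8, -0.1, 3], [1.6, -0.2, 6.2], [2.4, -0.3, 9.6], [3.2, -0.3, 13], [4, -0.4, 16.2], [4.8, -0.5, 19], [5.2, -0.5, 20.6], [5.2, -0.5, 20.9], [5.2, -0.5, 20.9]], rotation=[[0, 0, 0], [0, 0, 0], [0, 0, 0], [0, 0, 0], [0, 0, 0], [0, 0, 0], [0, 0, 0], [0, 0, 0], [0, 0, 0], [0, 0, 0]], grip=[4, 4.2, 4.2, 4.2, 4.2, 4.2, 4.2, 4.2, 4.2, 4.2])

```text
time_s: 54.35
tool_pos: [486.9, -14.2, 169.9]
orientation: [1.275, 1.165, -1.275]
wrist_force: [-0.1, 1.1, -0.1]
finger_gap: 41.9
```

```bash
python3 - <<'E'
from h import *
c=cam('scene')
u,v=w2px(c,[488,-13,95]);print([(round(b[0],1),round(b[1],1),b[2]) for b in blobs(c) if np.hypot(b[0]-u,b[1]-v)<25])
cam('top');st();plan([(487.3,-13.1,84,-5)])
E
```

```text
[(283.6, 198.4, 12.5), (295.4, 184.8, 36.0)]
t 54.45 tcp [487.6 -11.8 170.2] th -4.9 F [-0.3 -0.1  0.2] gap 42.0 q7 0.07
[8.62, -0.02, 0.14] [0.001, -0.001, -0.001]
```

>>> drive_tool(translation=[[0.6, 0, 0.1], [2, 0, 0.1], [3.8, 0, 0.1], [5.4, 0, 0.1], [6.8, 0, 0.1], [7.8, 0, 0.1], [8.4, 0, 0.1], [8.6, 0, 0.1], [8.6, 0, 0.1], [8.6, 0, 0.1]], rotation=[[0, 0, 0], [0, 0, 0], [0, 0, 0], [0, 0, 0], [0, 0, 0], [0, 0, 0], [0, 0, 0], [0, 0, 0], [0, 0, 0], [0, 0, 0]], grip=[4.2, 4.2, 4.2, 4.2, 4.2, 4.2, 4.2, 4.2, 4.2, 4.2])

```text
time_s: 55.28
tool_pos: [487.6, -13.8, 84.4]
orientation: [1.273, 1.166, -1.272]
wrist_force: [0.3, -0.0, 0.2]
finger_gap: 42.3
```

>>> drive_tool(translation=[[0, 0, 0], [0, 0, 0], [0, 0, 0], [0, 0, 0], [0, 0, 0], [0, 0, 0], [0, 0, 0], [0, 0, 0], [0, 0, 0], [0, 0, 0]], rotation=[[0, 0, 0], [0, 0, 0], [0, 0, 0], [0, 0, 0], [0, 0, 0], [0, 0, 0], [0, 0, 0], [0, 0, 0], [0, 0, 0], [0, 0, 0]], grip=[3.8, 3.4, 3, 2.6, 2.2, 1.8, 1.6, 1.6, 1.6, 1.6], force=12)

```text
time_s: 56.12
tool_pos: [486.8, -13.9, 84.1]
orientation: [1.273, 1.167, -1.273]
wrist_force: [-1.3, 0.3, 4.7]
finger_gap: 21.2
```

>>> drive_tool(translation=[[-0.4, 0, 0], [-1, 0, 0], [-1.6, 0, 0], [-2, 0, 0], [-2, 0, 0], [-2, 0, 0], [-2, 0, 0], [-2, 0, 0], [-2, 0, 0], [-2, 0, 0]], rotation=[[0, 0, 0], [0, 0, 0], [0, 0, 0], [0, 0, 0], [0, 0, 0], [0, 0, 0], [0, 0, 0], [0, 0, 0], [0, 0, 0], [0, 0, 0]], grip=[1.6, 1.6, 1.6, 1.6, 1.6, 1.6, 1.6, 1.6, 1.6, 1.6])

```text
time_s: 56.95
tool_pos: [486.9, -14.0, 103.7]
orientation: [1.273, 1.167, -1.273]
wrist_force: [-1.2, -0.6, -0.3]
finger_gap: 21.6
```

```bash
python3 - <<'E'
from h import *
c=cam('scene');k=[b for b in blobs(c) if np.hypot(b[0]-294,b[1]-180)<30]
print([(round(b[0],1),round(b[1],1),b[2],px2w(c,b[0],b[1],115).round(1).tolist()) for b in k])
cam('top');st();plan([(491.3,-23.2,104,-5)])
E
```

```text
[(285.1, 197.1, 37.0, [519.4, -73.0, 115.0])]
t 57.05 tcp [487.  -14.  103.8] th -5.0 F [-0.6 -0.4 -1.2] gap 22.0 q7 0.11
[-0.02, 0.51, 0.88] [0.0, 0.0, 0.0]
```

>>> drive_tool(translation=[[0, 0.2, 0.3], [0, 0.4, 0.7], [0, 0.5, 1], [0, 0.5, 1], [0, 0.5, 1], [0.5, 0.5, 1], [1, 0.5, 1], [1.5, 0.5, 1], [1.8, 0.5, 1], [1.95, 0.5, 1]], rotation=[[0, 0, 0], [0, 0, 0], [0, 0, 0], [0, 0, 0], [0, 0, 0], [0, 0, 0], [0, 0, 0], [0, 0, 0], [0, 0, 0], [0, 0, 0]], grip=[1.6, 1.6, 1.6, 1.6, 1.6, 1.6, 1.6, 1.6, 1.6, 1.6])

```text
time_s: 57.88
tool_pos: [490.6, -24.2, 84.0]
orientation: [1.272, 1.168, -1.274]
wrist_force: [-4.1, 0.7, 18.2]
finger_gap: 21.9
```

>>> drive_tool(translation=[[0.05, 0, 0], [0.05, 0, 0], [0.05, 0, 0], [0.05, 0, 0], [0.05, 0, 0], [0.05, 0, 0], [0.05, 0, 0], [0.05, 0, 0], [0.05, 0, 0], [0.05, 0, 0]], rotation=[[0, 0, 0], [0, 0, 0], [0, 0, 0], [0, 0, 0], [0, 0, 0], [0, 0, 0], [0, 0, 0], [0, 0, 0], [0, 0, 0], [0, 0, 0]], grip=[1.6, 1.6, 1.6, 2.1, 2.4, 2.7, 3, 3.4, 3.8, 3.8])

```text
time_s: 58.72
tool_pos: [491.3, -24.4, 83.9]
orientation: [1.273, 1.167, -1.273]
wrist_force: [0.3, -0.0, -0.8]
finger_gap: 37.6
```

>>> drive_tool(translation=[[0, 0, 0], [-0.5, 0, 0], [-1.5, 0, 0], [-3, 0, 0], [-5, 0, 0], [-7.5, 0, 0], [-10, 0, 0], [-12, 0, 0], [-13, 0, 0], [-13, 0, 0]], rotation=[[0, 0, 0], [0, 0, 0], [0, 0, 0], [0, 0, 0], [0, 0, 0], [0, 0, 0], [0, 0, 0], [0, 0, 0], [0, 0, 0], [0, 0, 0]], grip=[3.8, 3.8, 3.8, 3.8, 3.8, 3.8, 3.8, 3.8, 3.8, 3.8])

```text
time_s: 59.55
tool_pos: [493.0, -24.5, 217.2]
orientation: [1.276, 1.163, -1.268]
wrist_force: [0.3, -0.3, 0.1]
finger_gap: 38.0
```

>>> drive_tool(translation=[[0, 0, -1], [0, 0, -3.5], [0, 0, -7], [0, 0, -10.5], [0, 0, -14], [0, 0, -17.5], [0, 0, -20.5], [0, 0, -22], [0, 0, -22], [0, 0, -22]], rotation=[[0, 0, 0], [0, 0, 0], [0, 0, 0], [0, 0, 0], [0, 0, 0], [0, 0, 0], [0, 0, 0], [0, 0, 0], [0, 0, 0], [0, 0, 0]], grip=[3.8, 3.8, 3.8, 3.8, 3.8, 3.8, 3.8, 3.8, 3.8, 3.8])

```text
time_s: 60.38
tool_pos: [509.6, 194.2, 213.1]
orientation: [1.27, 1.167, -1.274]
wrist_force: [-0.5, -0.7, 0.3]
finger_gap: 38.0
```

```bash
python3 lid.py; python3 -c "
from h import *
st();c=cam('top','t18');cam('scene','s18');print(trayfit(c));spots(['top','scene'],['casting_a','dust_lid','pin_0'])"
```

```text
top cam pos [ 324.  -80. 1137.]
[(243.6, 234.7, 67.0, [492.3, -23.7, 95.0])]
top disc@77 [490.8 -23.7] iou 0.82 grey vals [[79.0, 81.0, 78.0, 58.0, 65.0, 78.0, 80.0, 78.0], [79.0, 78.0, 77.0, 66.0, 68.0, 74.0, 83.0, 79.0], [80.0, 77.0, 81.0, 58.0, 55.0, 77.0, 82.0, 82.0]]
scene cam pos [1112. -479. 1055.]
[(293.5, 186.9, 34.0, [487.8, -20.5, 95.0])]
scene disc@77 [494.6 -24.9] iou 0.56 grey vals [[130.0, 85.0, 85.0, 62.0, 55.0, 83.0, 85.0, 130.0], [128.0, 85.0, 84.0, 62.0, 54.0, 76.0, 104.0, 134.0], [131.0, 85.0, 85.0, 71.0, 56.0, 87.0, 131.0, 117.0]]
t 60.48 tcp [510.2 192.2 213.6] th -5.2 F [ 0.1 -0.2 -0.7] gap 37.9 q7 -0.35
([482.2, -316.7, -4.9], -100.3)
top casting_a [([480, -317, 28], 0.91), ([544, -318, 25], 0.89), ([407, -314, 27], 0.68)]
top dust_lid [([492, -26, 77], 0.85), ([639, -14, 124], 0.6)]
top pin_0 [([497, -20, 49], 0.88)]
scene casting_a [([417, -317, 26], 0.84), ([487, -319, 26], 0.73), ([555, -326, 34], 0.54), ([475, -66, 48], 0.18)]
scene dust_lid [([485, -317, 25], 0.75), ([489, -32, 76], 0.59)]
scene pin_0 [([476, -66, 48], 0.78)]
```

The lid is now centred at (491,-24), the knob is directly above the disc centre and no blue shows. One last comparison against the earlier pictures before handing in: pins, petri dishes, marker and jar.

```bash
python3 - <<'E'
from h import *
g=lambda n:cv2.imread(f'pics/{n}.png',0)
def shift(a,b,u,v,r=9,s=6):
    A=g(a)[v-r:v+r,u-r:u+r];B=g(b)[v-r-s:v+r+s,u-r-s:u+r+s];m=cv2.matchTemplate(B,A,cv2.TM_CCOEFF_NORMED);_,q,_,l=cv2.minMaxLoc(m);return (l[0]-s,l[1]-s),round(q,2)
print('pinL',shift('t13','t18',202,250),'pinR',shift('t13','t18',288,232))
for n,u,v in(('petri',304,291),('petri2',100,171),('jar',355,125),('marker',187,312),('beaker',430,158),('red',254,280)): print(n,shift('top0','t18',u,v,14))
print(ctrl.hand_in())
E
```

```text
pinL ((0, 0), 0.97) pinR ((0, 0), 0.99)
petri ((0, 0), 0.98)
petri2 ((0, 0), 0.06)
jar ((0, 0), 0.99)
marker ((-2, -6), 0.89)
beaker ((0, 0), 0.99)
red ((0, 0), 1.0)
the job is handed in; nothing more can be done
None
```

I handed the job in at about 60 s of robot time. All three castings (from w2, w3 and blue) stand in the tray, and the dust lid is on the empty blue mould at the front stop.

- **Order:** I turned the carousel by its pins and lifted each casting straight up by its fin. Blue came last, so it was already at the front for the lid.
- **Lid:** after the first placing it sat flat but about 10 mm off-centre. I didn't establish why; a knock is the likely cause. I gripped it again and centred it.

**Last checks**
- **Castings and tray:** the top camera found three upright castings in a row about 70 mm apart, and the tray had not moved.
- **Lid:** it measured (491, -24), which is the cup's centre. The knob is directly above the disc centre, so it lies flat, and no blue rim shows. The scene camera roughly agreed, within about 4 mm, but looks through the hood edge.
- **Carousel and bench:** both front pins, the index block, one petri dish, the jar and the beaker showed no shift.

**Checks that failed or disagreed**
- **Marker:** the last image match suggested a shift of a few pixels. I think this comes from the arm's shadow and the plain surface around the pen, since the gripper stayed well above it, but I could not confirm it.
- **Second petri dish:** the last comparison gave no match, probably because the arm or its shadow was in the way. It looked in place in earlier pictures.
- **Contact force:** lowering the lid the second time peaked at about 18 N at the wrist, well under the limits.

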